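# Recharge the bench gas dryer

### The job

Recharge the gas dryer: slide its retaining gate fully open, seat every filter cartridge standing on the bench upright in a bay of its own (any bay), and slide the gate fully shut over them. Only then pour all the drying balls from the beaker into the dryer's hopper, and stand the empty beaker upright on the bench again. Leave the white screw jar where it stands.

Things in the scene. Friction and masses are not known exactly. Their poses are not given: they have to be found in the camera images.
- dryer: White gas-dryer box fixed to the bench, 285 mm long (y, from -151 to +134 mm), 74 mm wide (x), 66 mm high, turned up to 0.12 rad. Origin on the bench under its middle, z up. The -y part has three open cartridge bays in a row, the +y part the open-topped hopper, both between long walls 66 mm high with inner faces at x = -31 and +31 mm. A gate slides on top of these walls.
- gate (a joint): Retaining gate: aluminium plate 80 x 146 x 5 mm whose underside is 66 mm above the bench, with an upright black grip fin in its middle. Value in m along the dryer's +y: 0 = shut, covering all three bays; 0.166 = fully open, bays clear and hopper covered. It starts 0 to 35 mm open. Sliding friction about 2.5 N plus 4 N s/m; it stays where it is left.
- gate_grip (a point): Point in the gate's grip fin, moving with it, 92 mm above the bench; the fin is 12 mm thick along the dryer's y, 40 mm along x, and its top is 102 mm above the bench (35 mm above the gate's underside, 30 mm above the plate's top face). Its axes are the dryer's.
- bay0 (a point): Centre of the floor of cartridge bay 0, 8 mm above the bench, at dryer y = -120 mm. A bay is 62 mm along x by 39 mm along y; the dividers between bays and at the row ends rise only to 28 mm above the bench. Axes as the dryer's.
- bay1 (a point): Centre of the floor of cartridge bay 1, 8 mm above the bench, at dryer y = -72 mm. A bay is 62 mm along x by 39 mm along y; the dividers between bays and at the row ends rise only to 28 mm above the bench. Axes as the dryer's.
- bay2 (a point): Centre of the floor of cartridge bay 2, 8 mm above the bench, at dryer y = -24 mm. A bay is 62 mm along x by 39 mm along y; the dividers between bays and at the row ends rise only to 28 mm above the bench. Axes as the dryer's.
- hopper (a point): Centre of the hopper's open mouth, 66 mm above the bench, at dryer y = +77 mm; the opening is 102 mm along y (dryer y 26 to 128 mm) by 62 mm along x, hopper floor 58 mm below the mouth. Axes as the dryer's.
- cartridge0: Filter cartridge (two or three present, alike): grey block 56 (x) x 34 (y) x 30 (z) mm with mesh faces, and on its top a black grip fin 36 (x) x 12 (y) x 20 mm high, in all 50 mm high; 120 g. Origin at the centre of its underside, z up; a half turn makes no difference. Starts loose on the bench, left or right of the dryer; in a bay its x goes along the dryer's x (play 2.5 to 3 mm a side).
- cartridge1: Filter cartridge (two or three present, alike): grey block 56 (x) x 34 (y) x 30 (z) mm with mesh faces, and on its top a black grip fin 36 (x) x 12 (y) x 20 mm high, in all 50 mm high; 120 g. Origin at the centre of its underside, z up; a half turn makes no difference. Starts loose on the bench, left or right of the dryer; in a bay its x goes along the dryer's x (play 2.5 to 3 mm a side).
- cartridge2: Filter cartridge (two or three present, alike): grey block 56 (x) x 34 (y) x 30 (z) mm with mesh faces, and on its top a black grip fin 36 (x) x 12 (y) x 20 mm high, in all 50 mm high; 120 g. Origin at the centre of its underside, z up; a half turn makes no difference. Starts loose on the bench, left or right of the dryer; in a bay its x goes along the dryer's x (play 2.5 to 3 mm a side).
- beaker: Straight clear-glass beaker, 56 mm outside diameter, 72 mm high, inner floor 3 mm up, inside about 45 mm wide; 90 g. Origin at the centre of its underside, z up. It stands on the bench left of the dryer and holds the drying balls.
- ball0: White ceramic drying ball, 16 mm diameter, 10 g; origin at its centre. The six smooth balls start in the beaker, roll easily, and run out once it is tipped some 110 to 120 degrees.
- ball1: White ceramic drying ball, 16 mm diameter, 10 g; origin at its centre. The six smooth balls start in the beaker, roll easily, and run out once it is tipped some 110 to 120 degrees.
- ball2: White ceramic drying ball, 16 mm diameter, 10 g; origin at its centre. The six smooth balls start in the beaker, roll easily, and run out once it is tipped some 110 to 120 degrees.
- ball3: White ceramic drying ball, 16 mm diameter, 10 g; origin at its centre. The six smooth balls start in the beaker, roll easily, and run out once it is tipped some 110 to 120 degrees.
- ball4: White ceramic drying ball, 16 mm diameter, 10 g; origin at its centre. The six smooth balls start in the beaker, roll easily, and run out once it is tipped some 110 to 120 degrees.
- ball5: White ceramic drying ball, 16 mm diameter, 10 g; origin at its centre. The six smooth balls start in the beaker, roll easily, and run out once it is tipped some 110 to 120 degrees.
- jar: White screw-lid jar, 68 mm diameter, 53 mm high, a bystander that stands loose behind the beaker; origin at the centre of its underside. Behind it stands a fixed white instrument 275 mm high, its front face running from x = 0.59, y = 0.05 to x = 0.64, y = 0.41 m: keep the hand clear of it.

How it is judged:
By the outcome, as a careful person would: the job done as asked, in the order asked, and still so for the second after the job is handed in, with the robot touching nothing.
Of cartridge0, cartridge1, cartridge2 only 2 to 3 are there at a start; the rules pass over those that are not, and their reading is None.
At some moment in a run one of cartridge0, cartridge1, cartridge2 may be knocked a few centimetres aside while the robot is not near it.
It also fails if it takes over 210 s, if anything falls off the work surface, if the arm or the gripper's body presses on something with over 40 N, if the wrist force passes 120 N, or if a joint passes its speed limit or range.

### The arm

A 6-joint arm with a two-finger parallel gripper is mounted at the origin on a cart in front of the work surface, level with it; the furniture and walls round the work are solid. World frame = base frame: x ahead of the robot, y to its left, z up, the work surface at z = 0. Lengths are in mm, angles in rad, forces in N, time in s.
With the tool pointing down it reaches from about 275 to 975 mm from the base axis. Payload 8.4 kg.
Tool frame: the origin (TCP) lies where the fingers leave the gripper's body, on its centre line; the fingertips stand 88 mm ahead of it and the grasp point (between the pads) lies 69 mm ahead of it; z points along the fingers, y is the line along which they close (so a half turn about z gives the same grasp; the last joint's range is limited). The gripper opens to 92 mm and grips with 3 to 60 N. Pads are 20 mm wide; open, the fingers measure 128 mm over their backs; the gripper's body (75 mm by 189 mm) begins 69 mm behind the grasp point.
Start: joints at [1.156, 0.353, 1.633, -0, 1.155, -0.002], TCP at [250.734, 572.504, 302.683] pointing down, gripper open.
Joint ranges: [-2.63, 2.63], [-0.92, 2.1], [0.06, 2.66], [-1.3, 4.44], [0, 2.69], [-3.02, 3.02]. Speed limits (rad/s): [2.22, 2.22, 2.79, 3.14, 3.14, 3.14].

### API

Orientations are given as a unit quaternion [w, x, y, z].
In Python, from bench import ctrl gives the robot as it stands.
- The arm moves only by the shell command python3 nudge.py FILE [FORCE], which reads ROWS from the file FILE. ROWS is 1 to 20 rows, one to a line, with the numbers parted by commas; each row has 5 numbers: dx, dy, dz in mm, then a turn about the tool's z in rad, then the finger opening in mm; each row is the pose to reach, as a shift and turn from the pose commanded when the command began, along the tool's axes at that moment; what a row does not reach only later rows make up. A row lasts 1/10 s, in which the tool goes at most 50 mm and 0.15 rad, less where a joint would pass 70% of its speed; a pose out of reach is approached as far as the arm can. The fingers move at their own pace and stop on an object; FORCE is the grip in N (left out, the last holds). Time passes only in rows, so rows that do not move let the fingers close. It prints the time, the measured TCP pose, the force, the opening and the grip force at its end. Input that does not fit is refused with a message, and nothing moves.
- ctrl.observe(): the state, without advancing time (a new reading comes with each control period).
- ctrl.grab_frame(name): name is "side" or "top" or "wrist"; returns the picture (420x560x3 uint8, red, green, blue); there is no depth.
- ctrl.camera_params(name): a dict with "K" (3x3 intrinsics, pixels), "world_from_camera" (4x4, takes a point from camera to world coordinates). Camera axes: x right, y up, looking along -z (the intrinsics and any distortion apply to the point x, -y, -z); pixel columns grow to the right and rows downward; lengths in mm; the calibration is good to about 2 mm. The wrist camera is an equidistant fisheye: a pixel r from the principal point sees the ray r / f radians off the axis. A picture is of the moment at which its call begins: read the wrist's pose just before it. camera_params takes no time and is no camera call; for the wrist camera it gives the pose at the moment of the call.
- ctrl.hand_in(): hands the job in; it is judged then, once.
The state is a dict: "t": time; "qpos": joint angles; "joint_velocities": joint speeds; "joint_efforts": joint torques, N m; "tool_pos": TCP position; "tcp_rot": TCP orientation; "ft_force": force on the tool from outside, world axes, zero at the start; "torque": the same for the moment, N m; "gripper_width": finger opening in mm; "grasp_force": force on a finger pad.
Only numpy, scipy, OpenCV 4.12 (cv2) and the standard library are available. Lean on these libraries where they do the work, as an engineer would, in place of code of your own. Each camera call takes 0.05 s, during which the arm holds its last target. There are 200 camera calls.

## Working session

There is one attempt and no reset: what is moved stays moved. The work goes in short steps, Python scripts to look and compute and a shell command to move; the robot and the scene stay as the last step left them, time stands still between calls to the robot, and variables do not carry over. Pictures are saved under pics/ and viewed, at most 14 in all, crops included, and the job is handed in when it is done.

```bash
ls; mkdir -p pics; python3 - <<'E'
from bench import ctrl
import cv2,numpy as np
np.set_printoptions(precision=4,suppress=True)
for n in ("side","top"):
    im=ctrl.grab_frame(n); cv2.imwrite(f"pics/{n}0.png",im[:,:,::-1])
    p=ctrl.camera_params(n); print(n,p)
print(ctrl.observe())
E
```

```text
bench.py
nudge.py
pics
side {'K': array([[477.3324,   0.    , 278.0206],
       [  0.    , 477.3324, 208.5245],
       [  0.    ,   0.    ,   1.    ]]), 'world_from_camera': array([[    0.9158,     0.2614,    -0.3051,    41.0906],
       [   -0.4015,     0.6227,    -0.6716, -1007.7038],
       [    0.0144,     0.7375,     0.6752,  1046.9244],
       [    0.    ,     0.    ,     0.    ,     1.    ]])}
top {'K': array([[479.4756,   0.    , 276.1861],
       [  0.    , 479.4756, 214.0524],
       [  0.    ,   0.    ,   1.    ]]), 'world_from_camera': array([[   0.0161,    0.9778,   -0.209 ,  202.74  ],
       [  -0.9999,    0.015 ,   -0.0072,  -45.3755],
       [  -0.0039,    0.2091,    0.9779, 1368.865 ],
       [   0.    ,    0.    ,    0.    ,    1.    ]])}
{'t': 0.1, 'qpos': array([ 1.1556,  0.3536,  1.6341,  0.    ,  1.1552, -0.0024]), 'joint_velocities': array([ 0.0002, -0.001 , -0.0014, -0.0014, -0.0016,  0.0003]), 'joint_efforts': array([ -0.0009, -59.4907, -33.4931,   0.0698,   0.0184,  -0.0001]), 'tool_pos': array([250.6012, 572.1843, 302.0351]), 'tcp_rot': array([-0.0002,  0.2049,  0.9788, -0.0006]), 'ft_force': array([-0.4169, -0.2736, -0.4443]), 'torque': array([-0.0087, -0.0137, -0.0474]), 'grasp_force': 0.0, 'gripper_width': 91.86947250223065}
```
View pics/top0.png

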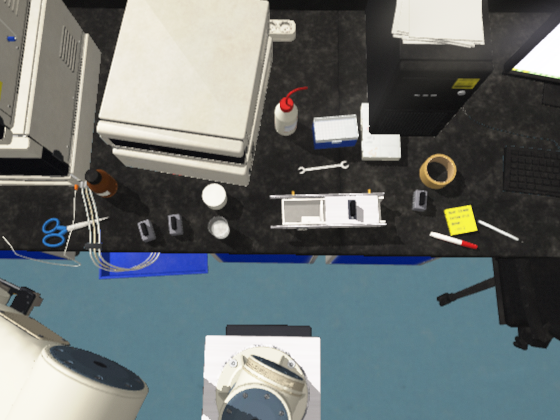

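View pics/side0.png

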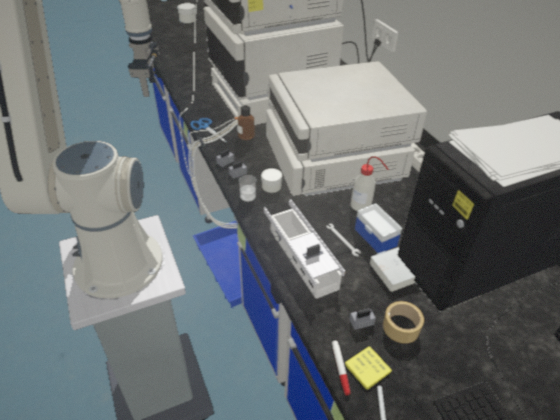

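The top view shows cartridges at about (146,230), (175,224) and (420,200). The dryer spans (272–385, 195–228) with the gate fin near (352,209), the beaker is at (219,228) and the jar at (214,195). In the side view the cartridges are at (225,159), (237,171) and (363,319), and the fin is at (312,250).

```bash
cat > h.py <<'E'
from bench import ctrl
import cv2,numpy as np
np.set_printoptions(precision=1,suppress=True)
def ray(n,px,p=None):
    p=p or ctrl.camera_params(n); K=p["K"]; T=np.array(p["world_from_camera"])
    u=(px[0]-K[0,2])/K[0,0]; v=(px[1]-K[1,2])/K[1,1]
    if n=="wrist":
        r=np.hypot(u,v)+1e-12; d=np.array([np.sin(r)*u/r,-np.sin(r)*v/r,-np.cos(r)])
    else: d=np.array([u,-v,-1.])
    d=T[:3,:3]@d; return T[:3,3],d/np.linalg.norm(d)
def plane(n,px,z,p=None):
    o,d=ray(n,px,p); return o+d*(z-o[2])/d[2]
def tri(*rays):
    A=sum(np.eye(3)-np.outer(d,d) for o,d in rays); b=sum((np.eye(3)-np.outer(d,d))@o for o,d in rays)
    x=np.linalg.solve(A,b); return x,[float(np.linalg.norm(np.cross(x-o,d))) for o,d in rays]
def proj(n,X,p=None):
    p=p or ctrl.camera_params(n); K=p["K"]; T=np.array(p["world_from_camera"])
    c=T[:3,:3].T@(np.array(X)-T[:3,3]); c=np.array([c[0],-c[1],-c[2]])
    if n=="wrist":
        r=np.hypot(c[0],c[1]); th=np.arctan2(r,c[2]); return np.array([K[0,2]+K[0,0]*th*c[0]/r,K[1,2]+K[1,1]*th*c[1]/r])
    return np.array([K[0,2]+K[0,0]*c[0]/c[2],K[1,2]+K[1,1]*c[1]/c[2]])
def tool():
    from scipy.spatial.transform import Rotation as R
    s=ctrl.observe(); w,x,y,z=s["tcp_rot"]; return np.array(s["tool_pos"]),R.from_quat([x,y,z,w]).as_matrix(),s
def yaw(Rm): return np.arctan2(Rm[1,1],Rm[0,1])   # direction of tool y in world
def go(X,ang,zt):
    "shift in tool axes and turn so grasp point (69 ahead) is over X with pad line at angle ang, TCP z=zt"
    t,Rm,s=tool(); d=Rm.T@(np.array([X[0],X[1],zt])-t)
    y=yaw(Rm); a=-(ang-y); a=(a+np.pi/2)%np.pi-np.pi/2
    print("t",round(s["t"],1),"shift",d,"turn %.3f"%a,"q6 %.2f"%s["qpos"][5])
E
python3 - <<'E'
from h import *
for nm,a,b in [("cA",(146,230),(225,159)),("cB",(175,224),(237,171)),("cC",(420,200),(363,319)),("fin",(352,205),(312,248)),("beak",(219,228),(248,188)),("jar",(214,195),(272,181))]:
    print(nm,*tri(ray("top",a),ray("side",b)))
p=ctrl.camera_params("wrist"); print(p); print(tool()[:2])
im=cv2.imread("pics/top0.png"); A=cv2.resize(im[170:260,250:450],None,fx=4,fy=4,interpolation=2)
cv2.imwrite("pics/w0.png",ctrl.grab_frame("wrist")[:,:,::-1])
E
```

```text
cA [439.3 338.5  11.9] [0.8276133230639674, 0.8276133230639856]
cB [456.8 256.4  11.3] [2.252037174574132, 2.2520371745741534]
cC [ 539.1 -451.1   17.5] [0.45634481911518754, 0.45634481911514346]
fin [ 498.5 -241.    93.8] [5.155365794791297, 5.155365794791252]
beak [445.2 125.   38.2] [0.802171263832424, 0.8021712638325194]
jar [542.5 146.   22.2] [1.715364601290188, 1.7153646012902366]
{'K': array([[325.2,   0. , 272.9],
       [  0. , 325.2, 205.5],
       [  0. ,   0. ,   1. ]]), 'world_from_camera': array([[  0.4,  -0.9,  -0.3, 172.7],
       [  0.9,   0.4,   0.1, 606.7],
       [ -0. ,  -0.3,   1. , 383. ],
       [  0. ,   0. ,   0. ,   1. ]])}
(array([250.6, 572.2, 302. ]), array([[-0.9,  0.4, -0. ],
       [ 0.4,  0.9, -0. ],
       [ 0. , -0. , -1. ]]))
```

View pics/w0.png

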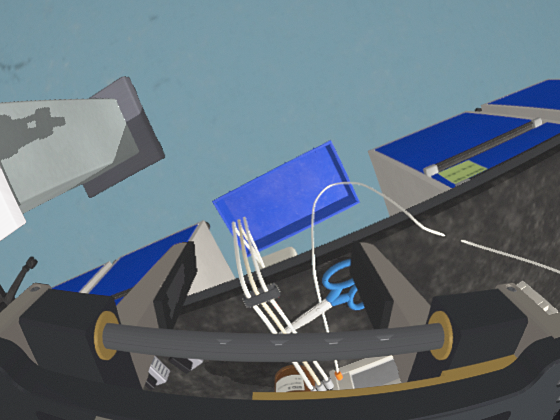

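The wrist view shows only the bench edge and cables so far, with the fingers filling the rows below about 240. The camera sits behind the tool with image-up along tool +x. Next I'll move over the dryer.

```bash
python3 - <<'E'
from h import *
go([530,-180],np.pi/2,330)
E
```

```text
t 0.1 shift [-557.7 -577.   -27.3] turn -0.413 q6 -0.00
```

```bash
echo '-40,-40,-5,-0.05,92
-80,-80,-10,-0.1,92
-120,-120,-15,-0.15,92
-160,-160,-20,-0.2,92
-190,-200,-25,-0.25,92
-230,-240,-27,-0.3,92
-270,-280,-27,-0.35,92
-310,-320,-27,-0.4,92
-345,-360,-27,-0.413,92
-385,-400,-27,-0.413,92
-425,-440,-27,-0.413,92
-460,-480,-27,-0.413,92
-500,-520,-27,-0.413,92
-530,-550,-27,-0.413,92
-557,-577,-27,-0.413,92
-557,-577,-27,-0.413,92
-557,-577,-27,-0.413,92
-557,-577,-27,-0.413,92
-557,-577,-27,-0.413,92
-557,-577,-27,-0.413,92' > m.json && python3 nudge.py m.json
python3 - <<'E'
from h import *
import json
p=ctrl.camera_params("wrist")
im=ctrl.grab_frame("wrist"); cv2.imwrite("pics/w1.png",im[:,:,::-1])
np.savez("pics/w1.npz",K=p["K"],T=p["world_from_camera"])
t,R,s=tool(); print(s["t"],t,yaw(R))
E
```

```text
t: 2.15
tool_pos: [529.0, -178.2, 329.7]
tcp_rot: [-0.0, -0.001, 1.0, 0.0]
ft_force: [0.1, -0.2, 0.8]
gripper_width: 91.6
grasp_force: 0.0
2.2 [ 529.2 -178.2  329.8] 1.5724686580913674
```

View pics/w1.png

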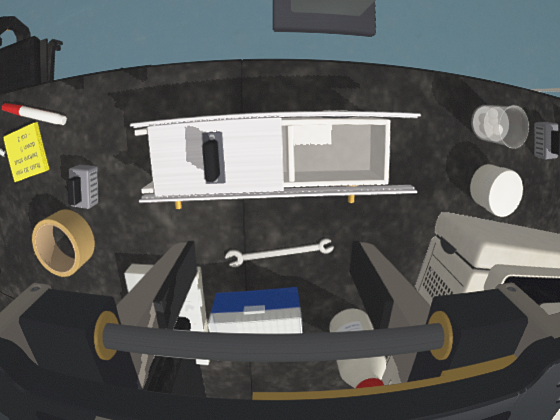

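The wrist view shows the gate plate at columns 150–283, its fin at about (211,158), and the hopper mouth at (290–388, 120–187). Cartridge C is at (84,187), the beaker at (500,125), the jar at (497,190) and another cartridge at (548,140). A zoomed crop will give precise edges.

```bash
python3 - <<'E'
import cv2
im=cv2.imread("pics/w1.png")[100:210,125:425]
cv2.imwrite("pics/w1z.png",cv2.resize(im,None,fx=2.6,fy=2.6,interpolation=cv2.INTER_CUBIC))
E
```

```text
(no output)
```

View pics/w1z.png

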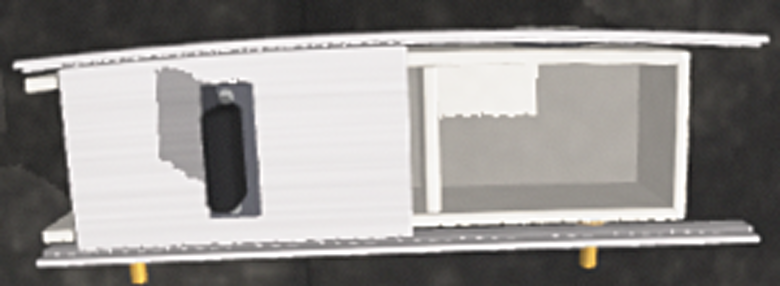

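```bash
python3 - <<'E'
from h import *
f=np.load("pics/w1.npz"); p=dict(K=f["K"],world_from_camera=f["T"])
g=lambda x,y,z:plane("wrist",(x/2.6+125-.3,y/2.6+100-.3),z,p)
P=[g(62,68,71),g(407,45,71),g(412,235,71),g(78,250,71)]
print("plate",*P,"center",sum(P)/4,[np.linalg.norm(P[i]-P[(i+1)%4]) for i in range(4)])
for a,b in ((0,1),(3,2)): d=P[b]-P[a]; print("yaw",np.arctan2(-d[0],d[1]))
H=[g(438,66,66),g(678,62,66),g(677,208,66),g(439,213,66)]
print("hopper",*H,"center",sum(H)/4,[np.linalg.norm(H[i]-H[(i+1)%4]) for i in range(4)])
for a,b in ((0,1),(3,2)): d=H[b]-H[a]; print("yaw",np.arctan2(-d[0],d[1]))
F=[g(203,115,102),g(243,113,102),g(246,205,102),g(208,212,102)]; print("fin",*F,sum(F)/4)
print("cam",f["T"][:3,3])
E
```

```text
plate [ 459.4 -312.7   71. ] [ 454.2 -169.    71. ] [ 532.4 -166.4   71. ] [ 538.6 -311.5   71. ] center [ 496.2 -239.9   71. ] [np.float64(143.8119942191413), np.float64(78.30941624235952), np.float64(145.2310201416294), np.float64(79.19061308994918)]
yaw 0.036528286525776096
yaw 0.0424762996451066
hopper [ 462.8 -156.2   66. ] [457.5 -54.6  66. ] [520.7 -50.6  66. ] [ 524.2 -155.    66. ] center [ 491.3 -104.1   66. ] [np.float64(101.78861532449478), np.float64(63.349086916772436), np.float64(104.37719252805776), np.float64(61.40237934264202)]
yaw 0.052001083873482144
yaw 0.033090062496879694
fin [ 478.2 -245.1  102. ] [ 477.8 -230.   102. ] [ 512.6 -230.   102. ] [ 515.2 -244.8  102. ] [ 495.9 -237.5  102. ]
cam [ 444.  -177.9  410.7]
```

The plate measures 79×145 mm and the hopper 102×62 mm, so both match their stated sizes at their heights. Dryer yaw is about 0.041 with the origin near (494.5,−181), and the gate is about 13 mm open.

```bash
python3 - <<'E'
from h import *
go([496.2,-239],np.pi/2+.041,166)
E
```

```text
t 2.2 shift [ 33.  -60.8 163.8] turn -0.039 q6 -1.90
```

```bash
echo '20,-40,20,-0.02,60
33,-61,60,-0.039,60
33,-61,100,-0.039,60
33,-61,135,-0.039,60
33,-61,155,-0.039,60
33,-61,164,-0.039,60
33,-61,164,-0.039,60
33,-61,164,-0.039,5
33,-61,164,-0.039,5
33,-61,164,-0.039,5
33,-61,164,-0.039,5
33,-61,164,-0.039,5' > m.json && python3 nudge.py m.json 25
echo '0,10,0,0,5
0,25,0,0,5
0,45,0,0,5
0,65,0,0,5
0,85,0,0,5
0,105,0,0,5
0,125,0,0,5
0,140,0,0,5
0,148,0,0,5
0,153,0,0,5
0,156,0,0,5
0,156,0,0,5' > m.json && python3 nudge.py m.json
```

```text
t: 3.4
tool_pos: [496.6, -240.6, 166.1]
tcp_rot: [0.0, -0.02, 1.0, -0.0]
ft_force: [-0.2, 0.3, -0.2]
gripper_width: 22.0
grasp_force: 0.0
t: 4.6
tool_pos: [491.0, -88.4, 166.0]
tcp_rot: [0.001, -0.021, 1.0, -0.004]
ft_force: [1.3, -33.7, -0.2]
gripper_width: 11.8
grasp_force: 25.0
```

```bash
echo '0,-3,0,0,5
0,-3,0,0,60
0,-3,0,0,60
0,-3,0,0,60
0,-3,-40,0,60
0,-43,-85,0,60
-10,-83,-125,0,60
-20,-123,-160,0,60
-30,-163,-165,0,60
-30,-203,-165,0,60
-30,-203,-165,0,60
-30,-203,-165,0,60
-30,-203,-165,0,60' > m.json && python3 nudge.py m.json
python3 - <<'E'
from h import *
p=ctrl.camera_params("wrist")
im=ctrl.grab_frame("wrist"); cv2.imwrite("pics/w2.png",im[:,:,::-1])
np.savez("pics/w2.npz",K=p["K"],T=p["world_from_camera"])
t,R,s=tool(); print(s["t"],t,yaw(R))
E
```

```text
t: 5.9
tool_pos: [527.8, -285.0, 329.9]
tcp_rot: [-0.001, -0.02, 1.0, 0.001]
ft_force: [-1.0, 0.6, 0.7]
gripper_width: 59.7
grasp_force: 0.0
5.95 [ 528.  -284.8  330.1] 1.611029919750963
```

View pics/w2.png

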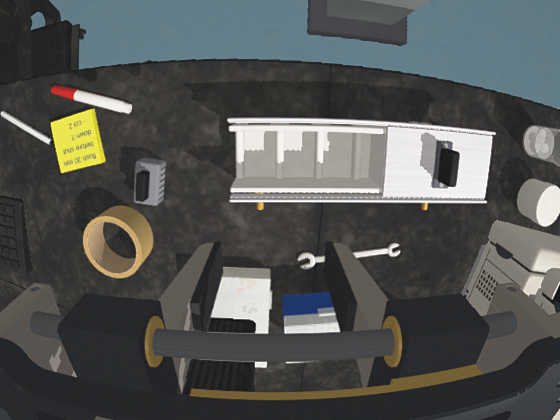

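The gate is now fully open. The bays show at columns 235–383, rows 125–192, and cartridge C is at (148,183) with its fin at about (142,187). I'll zoom on both in one composite.

```bash
python3 - <<'E'
import cv2,numpy as np
im=cv2.imread("pics/w2.png")
a=cv2.resize(im[150:215,125:175],None,fx=6,fy=6,interpolation=cv2.INTER_CUBIC)
b=cv2.resize(im[115:210,225:385],None,fx=3,fy=3,interpolation=cv2.INTER_CUBIC)
c=np.zeros((390,790,3),np.uint8); c[:,:300]=a; c[:285,310:790]=b
cv2.imwrite("pics/w2z.png",c)
E
```

```text
(no output)
```

View pics/w2z.png

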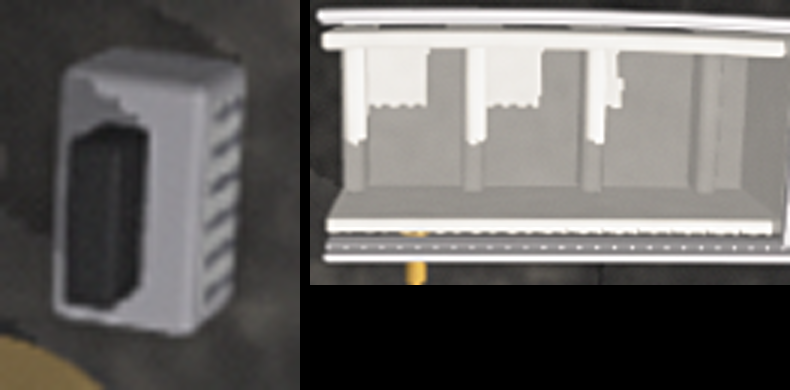

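```bash
cat >> h.py <<'E'
def load(n):
    f=np.load(f"pics/{n}.npz"); return dict(K=f["K"],world_from_camera=f["T"])
O=np.array([494.5,-181.0]); DY=.041
def dry(x,y): c,s=np.cos(DY),np.sin(DY); return O+np.array([c*x-s*y,s*x+c*y])
def todry(X): c,s=np.cos(DY),np.sin(DY); d=np.array(X)[:2]-O; return np.array([c*d[0]+s*d[1],-s*d[0]+c*d[1]])
def quad(C,lab=""):
    C=np.array(C); m=C.mean(0); L=[np.linalg.norm(C[i]-C[(i+1)%4]) for i in range(4)]
    d=(C[3]-C[0]+C[2]-C[1]); print(lab,"centre",m,"sides",np.array(L),"long-axis angle %.3f"%np.arctan2(d[1],d[0])); return m
E
python3 - <<'E'
from h import *
p=load("w2")
a=lambda x,y,z:plane("wrist",(x/6+125-.4,y/6+150-.4),z,p)
b=lambda x,y,z:plane("wrist",((x-310)/3+225-.3,y/3+115-.3),z,p)
quad([a(68,68,30),a(207,86,30),a(190,333,30),a(57,318,30)],"block")
quad([a(72,137,50),a(115,130,50),a(112,305,50),a(68,303,50)],"fin")
for x in (345,367,466,487,587,606,697,715): print("div",x,todry(b(x,140,28)),end=" ")
print()
for x in (400,540,700): print("walls",todry(b(x,53,66)),todry(b(x,218,66)))
print("gate corner",todry(b(790,225,71)))
E
```

```text
block centre [ 538.2 -444.3   30. ] sides [31.8 53.9 31.5 55.3] long-axis angle -0.123
fin centre [ 536.8 -444.7   50. ] sides [ 9.8 36.5 10.  34.9] long-axis angle -0.093
div 345 [   7.7 -147.8] div 367 [   7.8 -139. ] div 466 [  8.  -99.7] div 487 [  8.  -91.3] div 587 [  7.8 -51.3] div 606 [  7.7 -43.6] div 697 [ 7. -6.] div 715 [6.9 1.7] 
walls [ -29.7 -123.4] [  30.4 -124.2]
walls [-29.7 -74.1] [ 30.5 -73.1]
walls [-31.1 -16.1] [ 30.2 -12.9]
gate corner [31.3 21.4]
```

```bash
cat >> h.py <<'E'
def cart(X,save=None,zt=30,half=70):
    "cartridge block top found as grey blob near X (seen about straight down); returns centre, angle"
    p=ctrl.camera_params("wrist"); im=ctrl.grab_frame("wrist")
    if save: cv2.imwrite(f"pics/{save}.png",im[:,:,::-1]); np.savez(f"pics/{save}.npz",K=p["K"],T=p["world_from_camera"])
    c=proj("wrist",[X[0],X[1],zt],p); x0,y0=(c-half).astype(int).clip(0)
    g=im[y0:y0+2*half,x0:x0+2*half]; hsv=cv2.cvtColor(g,cv2.COLOR_RGB2HSV)
    m=((hsv[...,2]>95)&(hsv[...,1]<60)).astype(np.uint8); m=cv2.morphologyEx(m,cv2.MORPH_CLOSE,np.ones((9,9)))
    cs,_=cv2.findContours(m,cv2.RETR_EXTERNAL,cv2.CHAIN_APPROX_NONE)
    cs=[k for k in cs if cv2.contourArea(k)>250]
    out=[]
    for k in cs:
        W=np.array([plane("wrist",(q[0][0]+x0,q[0][1]+y0),zt,p)[:2] for q in cv2.convexHull(k)],np.float32)
        (cx,cy),(w,h),an=cv2.minAreaRect(W); an=np.radians(an if w>h else an+90); an=(an+np.pi/2)%np.pi-np.pi/2
        out.append((np.hypot(cx-X[0],cy-X[1]),cx,cy,max(w,h),min(w,h),an))
    for o in sorted(out)[:2]: print("cart at %.1f %.1f size %.1f x %.1f angle %.3f"%o[1:], "px",c)
E
python3 - <<'E'
from h import *
print("tower foot",plane("top",(430,136),0), plane("top",(372,110),0))
go([590,-451],np.pi/2-.11,290)
E
```

```text
tower foot [ 743.5 -496.     0. ] [ 825.2 -323.1    0. ]
t 6.0 shift [ -55.4 -168.6   39.8] turn 0.150 q6 -2.11
```

```bash
echo '-15,-42,10,0.05,60
-35,-90,20,0.1,60
-55,-135,35,0.15,60
-70,-168,40,0.15,60
-70,-168,40,0.15,60
-70,-168,40,0.15,60
-70,-168,40,0.15,60' > m.json && python3 nudge.py m.json
python3 - <<'E'
from h import *
t,R,s=tool(); print(s["t"],t,yaw(R)-np.pi/2)
cart([538,-444.5],"w3")
E
```

```text
t: 6.65
tool_pos: [604.8, -449.6, 290.8]
tcp_rot: [-0.0, 0.055, 0.999, 0.0]
ft_force: [-0.2, -0.6, -0.3]
gripper_width: 60.2
grasp_force: 0.0
6.65 [ 604.8 -449.6  290.8] -0.1094574159049162
cart at 539.0 -445.7 size 53.9 x 33.7 angle -0.111 px [270.  124.5]
```

```bash
python3 - <<'E'
from h import *
go([538.7,-445.2],np.pi/2-.11,121)
E
```

```text
t 6.7 shift [ 66.3  -2.8 170.3] turn 0.001 q6 -2.10
```

```bash
echo '35,-1,30,0,45
66,-3,65,0,45
66,-3,105,0,45
66,-3,140,0,45
66,-3,160,0,45
66,-3,170,0,45
66,-3,170,0,45
66,-3,170,0,5
66,-3,170,0,5
66,-3,170,0,5
66,-3,170,0,5
66,-3,170,0,5' > m.json && python3 nudge.py m.json 25
echo '0,0,-20,0,5
0,0,-60,0,5
0,0,-100,0,5
0,0,-100,0,5' > m.json && python3 nudge.py m.json
python3 - <<'E'
from h import *
b=dry(0,-120); print(b)
go(b,np.pi/2+.041,230)
E
```

```text
t: 7.9
tool_pos: [539.2, -447.2, 121.4]
tcp_rot: [0.0, 0.055, 0.998, -0.0]
ft_force: [-0.4, 0.3, 3.7]
gripper_width: 11.8
grasp_force: 25.0
t: 8.3
tool_pos: [541.0, -449.0, 226.9]
tcp_rot: [0.004, 0.055, 0.998, -0.003]
ft_force: [1.4, -0.6, -0.8]
gripper_width: 11.6
grasp_force: 25.0
[ 499.4 -300.9]
t 8.3 shift [ 57.7 142.5  -4.2] turn -0.152 q6 -2.15
```

```bash
echo '20,45,0,-0.05,5
40,90,0,-0.1,5
58,135,0,-0.15,5
58,142,0,-0.152,5
58,142,0,-0.152,5
58,142,0,-0.152,5
58,142,0,-0.152,5
58,142,0,-0.152,5' > m.json && python3 nudge.py m.json
python3 - <<'E'
from h import *
p=ctrl.camera_params("wrist"); im=ctrl.grab_frame("wrist"); cv2.imwrite("pics/w4.png",im[:,:,::-1]); np.savez("pics/w4.npz",K=p["K"],T=p["world_from_camera"])
go(dry(0,-120),np.pi/2+.041,129)
cv2.imwrite("pics/w4z.png",cv2.resize(im[150:420,140:420,::-1],None,fx=2.2,fy=2.2,interpolation=cv2.INTER_CUBIC))
E
```

```text
t: 9.1
tool_pos: [497.2, -300.7, 220.5]
tcp_rot: [0.0, -0.02, 1.0, -0.0]
ft_force: [-0.8, -0.5, -0.6]
gripper_width: 11.7
grasp_force: 25.0
t 9.2 shift [-2.3 -0.5 91.4] turn -0.001 q6 -2.16
```

View pics/w4z.png

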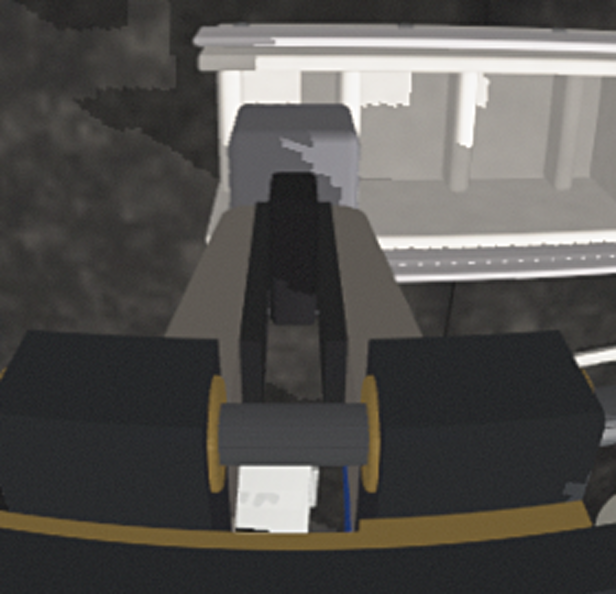

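```bash
python3 - <<'E'
from h import *
p=load("w4"); t,R,s=tool()
for nm,x,y,z in (("front bottom edge",294,103,99.5),("front L",240,104,99.5),("front R",350,104,99.5),("top front",292,133,129.5),("fin top far",295,322,149.5),("fin top near",295,200,149.5)):
    X=plane("wrist",(x/2.2+140-.3,y/2.2+150-.3),z,p); print(nm,R.T@(X-t))
g=cv2.cvtColor(cv2.imread("pics/w4.png"),cv2.COLOR_BGR2GRAY); print(g[190:250:1,262].tolist(), g[190:250,288].tolist())
E
```

```text
front bottom edge [ 27.9   0.7 120.9]
front L [ 27.6 -15.2 120.9]
front R [ 27.6  17.1 120.9]
top front [28.5  0.1 90.9]
fin top far [-14.9   0.9  70.9]
fin top near [18.8  0.8 70.9]
[232, 233, 232, 233, 233, 237, 245, 134, 77, 79, 82, 81, 83, 85, 84, 84, 85, 83, 82, 86, 91, 93, 92, 93, 94, 94, 94, 95, 94, 94, 95, 94, 95, 94, 94, 95, 94, 92, 96, 95, 97, 87, 80, 74, 74, 75, 71, 72, 61, 60, 58, 40, 30, 30, 36, 31, 33, 30, 33, 32] [158, 158, 158, 157, 159, 162, 159, 101, 78, 82, 83, 83, 81, 83, 82, 83, 83, 82, 84, 90, 100, 108, 117, 129, 137, 144, 145, 143, 142, 144, 143, 143, 143, 142, 143, 144, 143, 144, 147, 145, 94, 90, 93, 92, 94, 94, 94, 93, 94, 96, 96, 77, 35, 34, 34, 36, 38, 35, 35, 34]
```

The cartridge is held centred, with its front edge 27.9 mm from the tool axis against 28 expected. Now I'll insert it.

```bash
echo '-2,-0.5,10,0,5
-2,-0.5,20,0,5
-2,-0.5,28,0,5
-2,-0.5,28,0,5
-2,-0.5,28,0,5' > m.json && python3 nudge.py m.json
python3 -c "
from h import *
go(dry(0,-120),np.pi/2+.041,129)"
```

```text
t: 9.65
tool_pos: [498.8, -299.9, 192.2]
tcp_rot: [-0.0, -0.021, 1.0, 0.0]
ft_force: [1.1, -0.4, -0.9]
gripper_width: 11.9
grasp_force: 25.0
t 9.7 shift [-0.6 -1.1 63.2] turn 0.000 q6 -2.16
```

```bash
echo '-0.5,-1,15,0,5
-0.5,-1,30,0,5
-0.5,-1,45,0,5
-0.5,-1,55,0,5
-0.5,-1,61,0,5
-0.5,-1,63,0,5
-0.5,-1,63,0,5
-0.5,-1,63,0,5' > m.json && python3 nudge.py m.json
```

```text
t: 10.45
tool_pos: [499.7, -301.1, 129.8]
tcp_rot: [0.0, -0.021, 1.0, -0.0]
ft_force: [0.0, -0.4, -0.7]
gripper_width: 11.5
grasp_force: 25.0
```

```bash
echo '0,0,0,0,28
0,0,0,0,28
0,0,0,0,28
0,0,-30,0,28
0,0,-70,0,28
0,0,-110,0,28
0,30,-140,0,28
0,75,-160,0,28
0,120,-180,0,28
0,165,-200,0,28
0,210,-200,0,28
0,255,-200,0,28
0,300,-200,0,28
0,345,-200,0,28
0,390,-200,0.04,28
0,435,-200,0.041,28
0,480,-200,0.041,28
0,525,-200,0.041,28
0,570,-200,0.041,28
0,590,-200,0.041,28' > m.json && python3 nudge.py m.json
echo '0,0,0,0,50
0,0,0,0,50
0,0,0,0,50
0,0,0,0,50' > m.json && python3 nudge.py m.json
python3 - <<'E'
from h import *
t,R,s=tool(); print(s["t"],t,yaw(R)-np.pi/2)
cart([439,338],"w5"); cart([457,256])
im=cv2.imread("pics/w5.png"); cv2.imwrite("pics/w5b.png",im)
E
```

```text
t: 12.45
tool_pos: [474.8, 291.9, 329.8]
tcp_rot: [0.0, -0.001, 1.0, 0.001]
ft_force: [0.7, -0.7, 0.1]
gripper_width: 28.2
grasp_force: 0.0
t: 12.85
tool_pos: [475.4, 287.4, 329.8]
tcp_rot: [0.0, 0.001, 1.0, -0.0]
ft_force: [0.2, 0.6, -0.1]
gripper_width: 49.8
grasp_force: 0.0
12.85 [475.4 287.4 329.8] -0.0011705870813467634
cart at 437.5 338.8 size 57.9 x 36.0 angle 0.364 px [315.2 148.7]
cart at 366.3 389.0 size 70.4 x 15.6 angle -1.131 px [315.2 148.7]
cart at 452.6 215.2 size 57.0 x 38.2 angle 0.156 px [245.8 163.6]
cart at 438.7 325.6 size 59.9 x 22.4 angle 0.022 px [245.8 163.6]
```

View pics/w5.png

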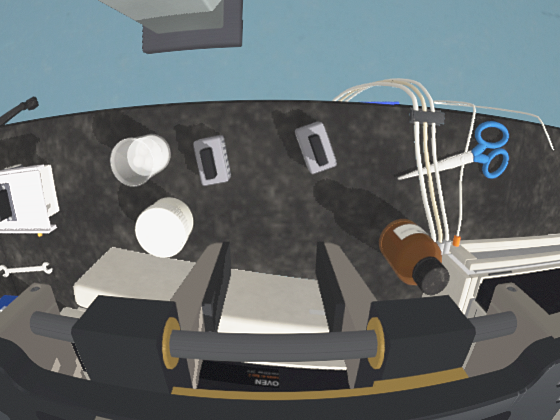

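The view shows cartridge A at (315,147), and cartridge B at (212,162), which has been knocked aside to about (452.6,215). The beaker is at (145,160) and the jar at (165,227). I'll look at B from straight above.

```bash
python3 -c "
from h import *
go([525,227],np.pi/2+.156,290)"
```

```text
t 12.9 shift [-49.6 -60.6  39.8] turn -0.157 q6 -1.03
```

```bash
echo '-20,-25,20,-0.08,50
-45,-55,40,-0.15,50
-50,-61,40,-0.157,50
-50,-61,40,-0.157,50
-50,-61,40,-0.157,50
-50,-61,40,-0.157,50
-50,-61,40,-0.157,50' > m.json && python3 nudge.py m.json
python3 -c "
from h import *
t,R,s=tool(); print(s['t'],t,yaw(R)-np.pi/2)
cart([452.6,215.2],'w6',half=50)
go([452.6,215.2],np.pi/2+.156,121)"
```

```text
t: 13.65
tool_pos: [524.9, 228.4, 290.3]
tcp_rot: [0.0, -0.079, 0.997, 0.0]
ft_force: [0.2, 0.9, -0.2]
gripper_width: 49.8
grasp_force: 0.0
13.65 [524.9 228.4 290.3] 0.1578603149919635
cart at 454.3 212.3 size 54.8 x 34.6 angle 0.155 px [270.5 117.8]
t 13.7 shift [ 73.6  -1.6 169.2] turn 0.002 q6 -1.32
```

```bash
echo '35,-3,30,0,45
72,-4.7,65,0,45
72.4,-4.7,105,0,45
72.4,-4.7,140,0,45
72.4,-4.7,160,0,45
72.4,-4.7,169,0,45
72.4,-4.7,169,0,45
72.4,-4.7,169,0,5
72.4,-4.7,169,0,5
72.4,-4.7,169,0,5
72.4,-4.7,169,0,5
72.4,-4.7,169,0,5' > m.json && python3 nudge.py m.json 25
echo '0,0,-20,0,5
0,0,-60,0,5
0,0,-100,0,5
0,0,-110,0,5
0,0,-110,0,5' > m.json && python3 nudge.py m.json
python3 - <<'E'
from h import *
go(dry(0,-72),np.pi/2+.041,225)
E
```

```text
t: 14.9
tool_pos: [454.8, 211.7, 121.2]
tcp_rot: [0.0, -0.079, 0.997, 0.0]
ft_force: [0.1, -0.7, 4.9]
gripper_width: 11.6
grasp_force: 25.0
t: 15.4
tool_pos: [455.2, 211.9, 232.1]
tcp_rot: [0.002, -0.079, 0.997, 0.001]
ft_force: [-0.3, 0.4, -1.9]
gripper_width: 11.8
grasp_force: 25.0
t 15.4 shift [  31.  -465.7    6.6] turn 0.116 q6 -1.30
```

```bash
echo '0,-40,-10,0.03,5
5,-85,-15,0.06,5
10,-130,-15,0.09,5
15,-175,-15,0.116,5
20,-220,-15,0.116,5
25,-265,-15,0.116,5
31,-310,-15,0.116,5
31,-355,-15,0.116,5
31,-400,-15,0.116,5
31,-440,-10,0.116,5
31,-460,0,0.116,5
31,-466,7,0.116,5
31,-466,20,0.116,5
31,-466,40,0.116,5
31,-466,40,0.116,5
31,-466,40,0.116,5
31,-466,40,0.116,5' > m.json && python3 nudge.py m.json
python3 - <<'E'
from h import *
p=ctrl.camera_params("wrist"); im=ctrl.grab_frame("wrist"); cv2.imwrite("pics/w7.png",im[:,:,::-1])
go(dry(0,-72),np.pi/2+.041,129)
t,R,s=tool(); g=cv2.cvtColor(im,cv2.COLOR_RGB2GRAY)
for c in (250,262,285):
    col=g[180:215,c].astype(int); r=180+np.argmax(-np.diff(col))+.5; X=plane("wrist",(c,r),t[2]-121,p); print(c,r,R.T@(X-t))
E
```

```text
t: 17.1
tool_pos: [497.0, -252.7, 191.2]
tcp_rot: [0.0, -0.021, 1.0, -0.0]
ft_force: [0.8, -0.9, -1.4]
gripper_width: 11.8
grasp_force: 25.0
t 17.1 shift [-0.3  0.  62.4] turn 0.001 q6 -2.09
250 196.5 [ 28.3 -13.9 121. ]
262 196.5 [ 28.3  -6.2 121. ]
285 186.5 [ 35.    8.6 121. ]
```

```bash
echo '-0.3,0,15,0,5
-0.3,0,30,0,5
-0.3,0,45,0,5
-0.3,0,55,0,5
-0.3,0,61,0,5
-0.3,0,62.5,0,5
-0.3,0,62.5,0,5
-0.3,0,62.5,0,5' > m.json && python3 nudge.py m.json
```

```text
t: 17.95
tool_pos: [497.3, -253.6, 129.0]
tcp_rot: [0.0, -0.021, 1.0, -0.0]
ft_force: [-2.9, 1.2, 5.9]
gripper_width: 11.9
grasp_force: 25.0
```

```bash
echo '0,0,0,0,28
0,0,0,0,28
0,0,0,0,28
0,0,-30,0,28
0,0,-70,0,28
0,0,-110,0,28
0,30,-150,0,28
0,75,-161,0,45
0,120,-161,0,45
0,165,-161,-0.03,45
0,210,-161,-0.06,45
0,255,-161,-0.1,45
0,300,-161,-0.13,45
0,345,-161,-0.16,45
0,390,-161,-0.19,45
0,435,-161,-0.22,45
-15,480,-161,-0.25,45
-25,525,-161,-0.28,45
-33,570,-161,-0.323,45
-33,615,-161,-0.323,45' > m.json && python3 nudge.py m.json
echo '0,0,0,0,45
0,0,0,0,45
0,0,0,0,45
0,0,0,0,45' > m.json && python3 nudge.py m.json
python3 -c "
from h import *
t,R,s=tool(); print(s['t'],t,yaw(R)-np.pi/2)
cart([437.5,338.8],'w8',half=50)
go([437.5,338.8],np.pi/2+.364,121)"
```

```text
t: 19.95
tool_pos: [505.2, 364.4, 289.1]
tcp_rot: [0.0, -0.182, 0.983, 0.0]
ft_force: [0.1, -0.1, 0.2]
gripper_width: 45.0
grasp_force: 0.0
t: 20.35
tool_pos: [504.8, 361.1, 289.3]
tcp_rot: [-0.0, -0.18, 0.984, -0.0]
ft_force: [-0.7, 0.0, -0.2]
gripper_width: 45.3
grasp_force: 0.0
20.35 [504.8 361.1 289.3] 0.36295484907801123
cart at 438.7 340.0 size 54.7 x 35.5 angle 0.364 px [275.3 120.5]
t 20.4 shift [ 70.9   3.1 168.4] turn -0.001 q6 -1.32
```

```bash
echo '35,2,30,0,45
69,3.8,65,0,45
69.4,3.8,105,0,45
69.4,3.8,140,0,45
69.4,3.8,160,0,45
69.4,3.8,168.4,0,45
69.4,3.8,168.4,0,45
69.4,3.8,168.4,0,5
69.4,3.8,168.4,0,5
69.4,3.8,168.4,0,5
69.4,3.8,168.4,0,5
69.4,3.8,168.4,0,5' > m.json && python3 nudge.py m.json 25
echo '0,0,-20,0,5
0,0,-60,0,5
0,0,-100,0,5
0,0,-125,0,5
0,0,-125,0,5' > m.json && python3 nudge.py m.json
python3 - <<'E'
from h import *
go(dry(0,-24),np.pi/2+.041,245)
E
```

```text
t: 21.6
tool_pos: [438.8, 341.3, 121.3]
tcp_rot: [0.0, -0.181, 0.983, 0.0]
ft_force: [-0.3, -0.7, 4.3]
gripper_width: 12.2
grasp_force: 25.0
t: 22.1
tool_pos: [439.9, 342.3, 249.5]
tcp_rot: [0.003, -0.181, 0.983, 0.001]
ft_force: [0.5, 0.1, -1.1]
gripper_width: 11.8
grasp_force: 25.0
t 22.1 shift [ 143.  -531.2    2.6] turn 0.323 q6 -1.28
```

```bash
echo '11,-40,0,0.03,5
23,-84,0,0.06,5
35,-128,0,0.09,5
47,-172,0,0.12,5
59,-216,0,0.15,5
71,-260,0,0.18,5
83,-304,0,0.21,5
95,-348,0,0.24,5
107,-392,0,0.28,5
119,-436,0,0.323,5
131,-480,0,0.323,5
140,-520,0,0.323,5
143,-531,0,0.323,5
143,-531,20,0.323,5
143,-531,40,0.323,5
143,-531,54,0.323,5
143,-531,54,0.323,5
143,-531,54,0.323,5
143,-531,54,0.323,5' > m.json && python3 nudge.py m.json
python3 - <<'E'
from h import *
p=ctrl.camera_params("wrist"); im=ctrl.grab_frame("wrist"); cv2.imwrite("pics/w9.png",im[:,:,::-1])
go(dry(0,-24),np.pi/2+.041,129)
t,R,s=tool(); g=cv2.cvtColor(im,cv2.COLOR_RGB2GRAY)
for c in (250,262):
    col=g[180:215,c].astype(int); r=180+np.argmax(-np.diff(col))+.5; X=plane("wrist",(c,r),t[2]-121,p); print(c,r,R.T@(X-t))
E
```

```text
t: 24.0
tool_pos: [494.5, -205.8, 192.5]
tcp_rot: [0.0, -0.021, 1.0, -0.0]
ft_force: [-0.0, -0.4, -1.8]
gripper_width: 11.6
grasp_force: 25.0
t 24.1 shift [-0.8  0.9 63.6] turn 0.001 q6 -2.01
250 195.5 [ 28.9 -14.1 121. ]
262 195.5 [ 28.9  -6.3 121. ]
```

```bash
echo '-1.4,0.7,15,0,5
-1.4,0.7,30,0,5
-1.4,0.7,45,0,5
-1.4,0.7,55,0,5
-1.4,0.7,61,0,5
-1.4,0.7,63.3,0,5
-1.4,0.7,63.3,0,5
-1.4,0.7,63.3,0,5' > m.json && python3 nudge.py m.json
```

```text
t: 24.85
tool_pos: [495.8, -205.4, 129.2]
tcp_rot: [0.0, -0.021, 1.0, -0.0]
ft_force: [-0.4, 0.4, 3.6]
gripper_width: 11.6
grasp_force: 25.0
```

```bash
echo '0,0,0,0,26
0,0,0,0,26
0,0,0,0,26
0,0,-30,0,26
0,0,-70,0,26
0,0,-110,0,26
-10,0,-150,0,45
-30,-15,-170,0,45
-30,-15,-170,0,45
-30,-15,-170,0,45
-30,-15,-170,0,45' > m.json && python3 nudge.py m.json
python3 - <<'E'
from h import *
p=ctrl.camera_params("wrist"); im=ctrl.grab_frame("wrist"); cv2.imwrite("pics/w10.png",im[:,:,::-1]); np.savez("pics/w10.npz",K=p["K"],T=p["world_from_camera"])
c=proj("wrist",[*dry(0,-20),50],p).astype(int); print(c)
x0=max(c[0]-150,0); y0=max(c[1]-75,0)
cv2.imwrite("pics/w10z.png",cv2.resize(im[y0:y0+150,x0:x0+300,::-1],None,fx=2.6,fy=2.6,interpolation=cv2.INTER_CUBIC)); print(x0,y0)
go(dry(0,94),np.pi/2+.041,166)
E
```

```text
t: 25.95
tool_pos: [524.8, -218.4, 296.9]
tcp_rot: [-0.001, -0.021, 1.0, 0.001]
ft_force: [-0.7, 0.6, 0.4]
gripper_width: 45.0
grasp_force: 0.0
[290 163]
140 88
t 26.0 shift [ 28.3 132.4 131.1] turn 0.000 q6 -2.01
```

View pics/w10z.png

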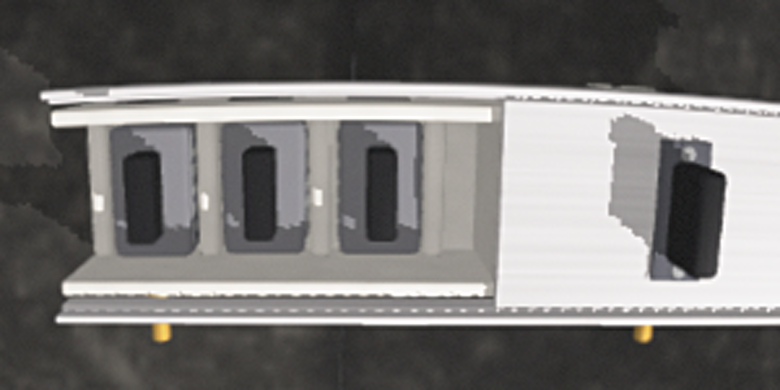

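All three cartridges are seated upright, one per bay, with fins at zoom columns 142, 259 and 381. The gate is open with its fin at (695,215). Closing it now.

```bash
echo '10,45,10,0,60
20,90,30,0,60
28,132,60,0,60
28,132,95,0,60
28,132,120,0,60
28,132,131,0,60
28,132,131,0,60
28,132,131,0,5
28,132,131,0,5
28,132,131,0,5
28,132,131,0,5
28,132,131,0,5
28,132,131,0,5' > m.json && python3 nudge.py m.json 25
echo '0,-10,0,0,5
0,-30,0,0,5
0,-50,0,0,5
0,-70,0,0,5
0,-90,0,0,5
0,-110,0,0,5
0,-130,0,0,5
0,-150,0,0,5
0,-160,0,0,5
0,-166,0,0,5
0,-168,0,0,5
0,-169,0,0,5
0,-169,0,0,5
0,-169,0,0,5' > m.json && python3 nudge.py m.json
```

```text
t: 27.3
tool_pos: [492.7, -88.3, 167.7]
tcp_rot: [0.0, -0.021, 1.0, -0.0]
ft_force: [-0.4, -0.1, -0.7]
gripper_width: 14.2
grasp_force: 1.6
t: 28.7
tool_pos: [499.1, -255.6, 167.7]
tcp_rot: [-0.001, -0.02, 1.0, 0.002]
ft_force: [-1.2, 10.3, 9.0]
gripper_width: 12.2
grasp_force: 25.0
```

```bash
echo '0,-1.5,0,0,5
0,-1.5,0,0,5
0,-1.5,0,0,5' > m.json && python3 nudge.py m.json
```

```text
t: 29.0
tool_pos: [499.1, -255.9, 167.6]
tcp_rot: [-0.001, -0.02, 1.0, 0.003]
ft_force: [-0.6, 19.0, 12.4]
gripper_width: 12.0
grasp_force: 25.0
```

```bash
echo '0,3.5,0,0,5
0,3.5,0,0,40
0,3.5,0,0,40
0,3.5,0,0,40
0,3.5,-40,0,60
0,3.5,-85,0,60
0,45,-122,0,92
0,90,-122,0,92
-5,135,-122,0,92
-10,180,-122,0,92
-15,225,-122,0,92
-20,270,-122,0,92
-25,315,-122,0,92
-35,350,-122,0,92
-35,376,-122,0,92
-35,376,-122,0,92
-35,376,-122,0,92
-35,376,-122,0,92
-35,376,-122,0,92' > m.json && python3 nudge.py m.json
python3 - <<'E'
from h import *
p=ctrl.camera_params("wrist"); im=ctrl.grab_frame("wrist"); cv2.imwrite("pics/w11.png",im[:,:,::-1]); np.savez("pics/w11.npz",K=p["K"],T=p["world_from_camera"])
c=proj("wrist",[445,125,40],p).astype(int); print(c)
x0=max(c[0]-100,0); y0=max(c[1]-60,0); print(x0,y0)
cv2.imwrite("pics/w11z.png",cv2.resize(im[y0:y0+150,x0:x0+200,::-1],None,fx=4,fy=4,interpolation=cv2.INTER_CUBIC))
t,R,s=tool(); print(t,yaw(R)-np.pi/2)
E
```

```text
t: 30.9
tool_pos: [519.1, 117.5, 289.5]
tcp_rot: [-0.0, -0.02, 1.0, -0.0]
ft_force: [0.7, -0.6, 0.0]
gripper_width: 92.2
grasp_force: 0.0
[282 118]
182 58
[519.2 117.5 289.5] 0.03980143480840437
```

View pics/w11z.png

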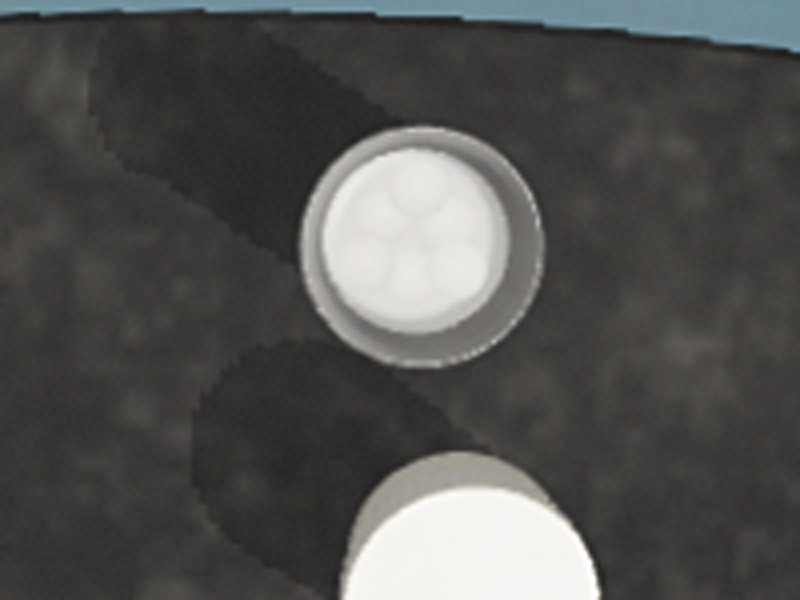

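The beaker's rim circle is centred at (422,247) with radius 121 in zoom pixels, and all six balls are inside. The bottom disc is centred near (416,241) and the jar is below at (470,590). Bench edge is the top arc.

```bash
python3 - <<'E'
from h import *
p=load("w11"); b=lambda x,y,z:plane("wrist",(x/4+182-.4,y/4+58-.4),z,p)
print("rim",b(422,247,72),"L",b(300,247,72)," R",b(544,247,72),"T",b(422,126,72),"B",b(422,368,72)); print("floor",b(416,241,3)); print("edge",b(420,20,0))
print("jar top c",b(470,600,53))
w5=load("w5"); print("w5 ray rim check",proj("wrist",b(422,247,72),w5))
print("top/side", *tri(ray("top",(219,228)),ray("side",(248,188)),ray("wrist",(422/4+181.6,247/4+57.6),p)))
c=(b(422,247,72)+b(416,241,3))/2; go(c,np.pi/2+.041,121)
# bench edge at dryer
for u in (250,300,350): print(plane("wrist",(u,62),0,load("w1"))[:2],end=" ")
E
```

```text
rim [444.8 128.   72. ] L [445.9 100.3  72. ]  R [443.2 155.9  72. ] T [417.  126.8  72. ] B [472.7 129.3  72. ]
floor [445.6 129.3   3. ]
edge [382.4 127.9   0. ]
jar top c [534.3 145.6  53. ]
w5 ray rim check [130.5 162.1]
top/side [446.  127.6  35.6] [2.322736868383776, 1.0191081318925668, 2.0672913584564543]
t 30.9 shift [ 73.5  14.1 168.5] turn -0.001 q6 -1.39
[ 386.2 -205.9] [ 386.  -144.1] [382.9 -80.7]
```

```bash
python3 - <<'E'
from h import *
for n,cols in (("w1",(300,340)),("w2",(330,360)),("w4",(290,330)),("w10",(250,300))):
    g=cv2.cvtColor(cv2.imread(f"pics/{n}.png"),cv2.COLOR_BGR2GRAY).astype(int); p=load(n)
    for c in cols:
        col=g[90:200,c]; r=90+np.where(col>150)[0][0]-.5; 
        r2=np.where(np.abs(np.diff(col))>25)[0][:6]+90.5
        print(n,c,r,r2,"cam",p["world_from_camera"][:3,3],[todry(plane("wrist",(c,r),z,p))[0].round(1) for z in (30,40,50,60,66,71,76)])
    # far side rail
    for c in cols[:1]:
        col=g[100:250,c]; r=100+np.where(col>110)[0]; r=r[r<215][-1]+.5; print("  far",r,[todry(plane("wrist",(c,r),z,p))[0].round(1) for z in (50,60,66,71,76)])
E
```

```text
w1 300 111.5 [110.5 111.5 112.5 115.5 116.5 117.5] cam [ 444.  -177.9  410.7] [np.float64(-44.3), np.float64(-44.5), np.float64(-44.7), np.float64(-44.8), np.float64(-44.9), np.float64(-45.0), np.float64(-45.1)]
w1 340 111.5 [109.5 110.5 111.5 115.5 116.5 117.5] cam [ 444.  -177.9  410.7] [np.float64(-43.8), np.float64(-44.0), np.float64(-44.1), np.float64(-44.3), np.float64(-44.4), np.float64(-44.5), np.float64(-44.6)]
  far 196.5 [np.float64(52.4), np.float64(49.5), np.float64(47.8), np.float64(46.4), np.float64(45.0)]
w2 330 118.5 [117.5 118.5 119.5 122.5 123.5 124.5] cam [ 443.  -288.1  411. ] [np.float64(-44.1), np.float64(-44.4), np.float64(-44.7), np.float64(-45.0), np.float64(-45.2), np.float64(-45.4), np.float64(-45.5)]
w2 360 119.5 [118.5 119.5 120.5 124.5 126.5 127.5] cam [ 443.  -288.1  411. ] [np.float64(-44.3), np.float64(-44.6), np.float64(-44.9), np.float64(-45.2), np.float64(-45.4), np.float64(-45.5), np.float64(-45.7)]
  far 202.5 [np.float64(52.6), np.float64(49.6), np.float64(47.8), np.float64(46.3), np.float64(44.8)]
w4 290 166.5 [159.5 160.5 166.5 167.5 170.5 17
[... 309 characters left out ...]
t64(-42.9), np.float64(-44.0), np.float64(-44.9), np.float64(-45.8)]
  far 214.5 [np.float64(-1.0), np.float64(-4.4), np.float64(-6.5), np.float64(-8.2), np.float64(-9.9)]
w10 250 119.5 [118.5 119.5 120.5 124.5 126.5 127.5] cam [ 440.  -221.5  378.1] [np.float64(-44.0), np.float64(-44.3), np.float64(-44.7), np.float64(-45.0), np.float64(-45.2), np.float64(-45.4), np.float64(-45.6)]
w10 300 119.5 [118.5 119.5 120.5 124.5 127.5 128.5] cam [ 440.  -221.5  378.1] [np.float64(-44.0), np.float64(-44.4), np.float64(-44.7), np.float64(-45.1), np.float64(-45.3), np.float64(-45.5), np.float64(-45.6)]
  far 212.5 [np.float64(53.1), np.float64(49.8), np.float64(47.8), np.float64(46.1), np.float64(44.4)]
```

The beaker diameter comes out at 55.6 mm, which is right, centred at (445,128.5). Tilting is only possible by pivoting it lightly pinched, so I'll grip high and softly and roll it about the dryer's near rail. That rail edge measures x≈−45, z≈73.

```bash
echo '35,7,10,0,92
73.5,14,35,0,92
73.5,14,75,0,92
73.5,14,115,0,92
73.5,14,145,0,92
73.5,14,162,0,92
73.5,14,170.5,0,92
73.5,14,170.5,0,92
73.5,14,170.5,0,70
73.5,14,170.5,0,70
73.5,14,170.5,0,40
73.5,14,170.5,0,40
73.5,14,170.5,0,40
73.5,14,170.5,0,40
73.5,14,170.5,0,40' > m.json && python3 nudge.py m.json 8
echo '0,0,-10,0,40
0,0,-25,0,40
0,0,-45,0,40
0,0,-65,0,40
0,0,-85,0,40
0,0,-85,0,40
0,0,-85,0,40' > m.json && python3 nudge.py m.json
python3 - <<'E'
from h import *
go(dry(-85,77),np.pi/2+.041,69+108)
E
```

```text
t: 32.45
tool_pos: [445.4, 129.5, 119.3]
tcp_rot: [0.0, -0.021, 1.0, 0.0]
ft_force: [-0.1, -2.1, 5.2]
gripper_width: 55.0
grasp_force: 8.0
t: 33.15
tool_pos: [445.0, 129.5, 204.0]
tcp_rot: [0.0, -0.021, 1.0, 0.0]
ft_force: [-0.7, 0.2, -1.9]
gripper_width: 54.5
grasp_force: 8.0
t 33.1 shift [  48.3 -235.3   26.9] turn 0.000 q6 -1.33
```

```bash
echo '10,-10,0,0,40
20,-30,0,0,40
30,-55,0,0,40
40,-85,0,0,40
48,-115,0,0,40
48,-145,0,0,40
48,-175,0,0,40
48,-200,0,0,40
48,-220,0,0,40
48,-230,5,0,40
48,-235,12,0,40
48,-235,20,0,40
48,-235,27,0,40
48,-235,27,0,40
48,-235,27,0,40
48,-235,27,0,40' > m.json && python3 nudge.py m.json
python3 - <<'E'
from h import *
go(dry(-73,77),np.pi/2+.041,69+108)
t,R,s=tool(); print(todry(t),t[2]-69)
p=ctrl.camera_params("wrist"); im=ctrl.grab_frame("wrist"); cv2.imwrite("pics/w12.png",im[:,:,::-1])
cv2.imwrite("pics/s12.png",ctrl.grab_frame("side")[:,:,::-1])
E
```

```text
t: 34.75
tool_pos: [407.0, -106.9, 177.1]
tcp_rot: [0.0, -0.021, 1.0, -0.0]
ft_force: [0.5, -0.5, -1.4]
gripper_width: 54.7
grasp_force: 8.0
t 34.8 shift [-11.4  -0.6   0.1] turn 0.001 q6 -1.87
[-84.4  77.6] 108.12439877162524
```

```bash
echo '-6,-0.6,0,0,40
-11.4,-0.6,0,0,40
-16.4,-0.6,-3.3,0,40
-21.4,-0.6,-6,0,40
-27,-0.6,-8,0,40
-32.6,-0.6,-9.3,0,40
-38.5,-0.6,-9.6,0,40
-44.3,-0.6,-9.5,0,40
-44.3,-0.6,-9.5,0,40
-44.3,-0.6,-9.5,0,40' > m.json && python3 nudge.py m.json
python3 - <<'E'
from h import *
t,R,s=tool(); print(todry(t),t[2]-69)
im=ctrl.grab_frame("wrist"); cv2.imwrite("pics/w13.png",im[:,:,::-1])
sd=ctrl.grab_frame("side"); cv2.imwrite("pics/s13.png",sd[:,:,::-1])
c=proj("side",[*dry(-40,77),110]).astype(int); print(c)
a=cv2.resize(im[100:420,130:430,::-1],(400,426)); b=cv2.resize(sd[c[1]-40:c[1]+40,c[0]-37:c[0]+38,::-1],(400,426),interpolation=cv2.INTER_CUBIC)
cv2.imwrite("pics/c13.png",np.hstack([a,b]))
E
```

```text
t: 35.85
tool_pos: [451.0, -106.0, 186.3]
tcp_rot: [-0.0, -0.021, 1.0, 0.0]
ft_force: [0.2, 0.9, -1.1]
gripper_width: 55.0
grasp_force: 8.0
[-40.4  76.8] 117.27960101444359
[278 216]
```

View pics/c13.png

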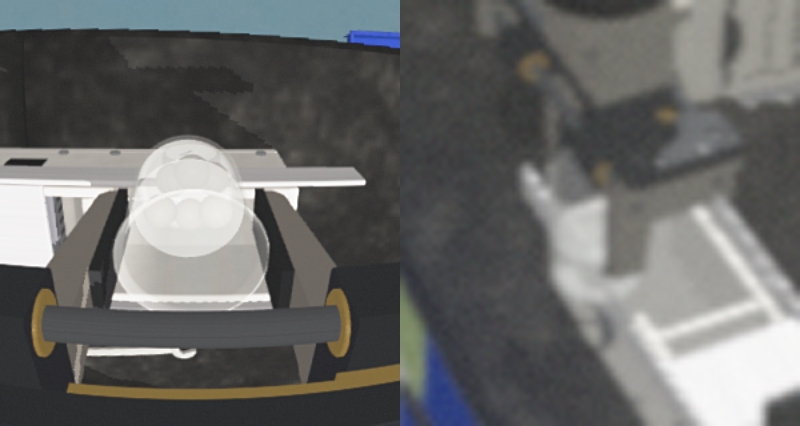

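The beaker is pivoting as planned. The rim ellipse is at crop (192,250), ahead of the base at (190,190), with the balls still inside. Continuing the roll.

```bash
echo '-6,0,1,0,40
-11.7,0,2.6,0,40
-17,0,5,0,40
-21.9,0,8.2,0,40
-26.3,0,12,0,40
-28.5,0,14,0,40
-30.4,0,16.3,0,40
-32.7,0,19.5,0,40
-34.7,0,22.8,0,40
-36.4,0,26.3,0,40
-37.6,0,29.5,0,40
-38.7,0,33,0,40
-39.7,0,37.5,0,40
-39.7,0,37.5,0,40
-39.7,0,37.5,0,40
-39.7,0,37.5,0,40
-39.7,0,37.5,0,40
-39.7,0,37.5,0,40' > m.json && python3 nudge.py m.json
python3 - <<'E'
from h import *
t,R,s=tool(); print(todry(t),t[2]-69)
im=ctrl.grab_frame("wrist"); cv2.imwrite("pics/w14.png",im[:,:,::-1])
sd=ctrl.grab_frame("side"); cv2.imwrite("pics/s14.png",sd[:,:,::-1])
E
```

```text
t: 37.75
tool_pos: [494.4, -105.1, 150.6]
tcp_rot: [0.004, -0.021, 1.0, -0.001]
ft_force: [7.1, -2.2, 6.4]
gripper_width: 54.3
grasp_force: 7.8
[ 3.1 75.8] 81.55353508978064
```

```bash
python3 - <<'E'
import cv2,numpy as np
im=cv2.imread("pics/w14.png"); sd=cv2.imread("pics/s14.png"); t=cv2.imread("pics/w13.png")
a=cv2.resize(im[100:420,130:430],(560,597)); b=cv2.resize(sd[170:260,250:320],(233,300),interpolation=cv2.INTER_CUBIC)
c=np.zeros((600,800,3),np.uint8); c[:597,:560]=a; c[:300,565:798]=b; cv2.imwrite("pics/c14.png",c)
E
```

```text
(no output)
```

View pics/c14.png

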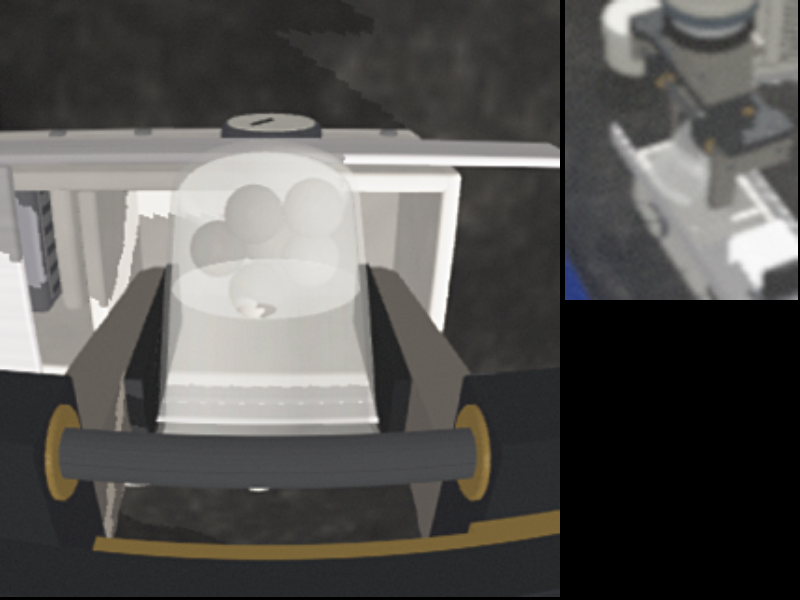

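The two pictures cast back to only a partial tilt: the beaker slid in the grip instead of rotating, and the balls are still inside. I'll lift it clear, stand it back on the bench and regrip at the rim by the fingertips. There it can swing freely and gravity keeps it leaning on the rail.

```bash
echo '0,0,-10,0,40
0,0,-25,0,40
0,0,-45,0,40
0,0,-65,0,40
0,0,-85,0,40
15,0,-90,0,40
35,0,-90,0,40
55,0,-90,0,40
72,0,-90,0,40
85,0,-90,0,40
85,0,-90,0,40
85,0,-90,0,40
85,0,-90,0,40' > m.json && python3 nudge.py m.json
python3 - <<'E'
from h import *
t,R,s=tool(); print(t,todry(t),t[2]-69)
p=ctrl.camera_params("wrist"); im=ctrl.grab_frame("wrist"); sd=ctrl.grab_frame("side")
cv2.imwrite("pics/w15.png",im[:,:,::-1]); cv2.imwrite("pics/s15.png",sd[:,:,::-1]); np.savez("pics/w15.npz",K=p["K"],T=p["world_from_camera"])
g=cv2.cvtColor(im,cv2.COLOR_RGB2GRAY); print(np.round(g[120:300:6,200:348:6]/10).astype(int).tolist().__str__().replace('], [','\n'))
c=proj("side",[t[0],t[1],t[2]-69]).astype(int); print(c); g=cv2.cvtColor(sd,cv2.COLOR_RGB2GRAY)
print(np.round(g[c[1]-30:c[1]+50:3,c[0]-36:c[0]+36:3]/10).astype(int).tolist().__str__().replace('], [','\n'))
E
```

```text
t: 39.15
tool_pos: [406.6, -108.0, 239.1]
tcp_rot: [0.0, -0.021, 1.0, -0.0]
ft_force: [-0.2, -0.0, -1.1]
gripper_width: 54.3
grasp_force: 8.0
[ 406.6 -108.   239.1] [-84.9  76.5] 170.08717987007896
[[16, 15, 16, 15, 15, 16, 16, 15, 15, 15, 15, 16, 16, 15, 15, 15, 16, 16, 16, 15, 16, 16, 15, 15, 15
15, 16, 15, 15, 15, 15, 16, 15, 15, 15, 15, 15, 15, 15, 15, 15, 15, 15, 15, 15, 16, 15, 15, 15, 15
15, 16, 15, 15, 15, 15, 15, 15, 16, 15, 15, 15, 16, 15, 15, 16, 15, 15, 15, 16, 16, 16, 15, 15, 16
15, 16, 16, 16, 15, 15, 15, 15, 16, 15, 16, 15, 16, 16, 15, 16, 16, 15, 16, 15, 16, 15, 16, 15, 15
6, 5, 6, 9, 15, 19, 16, 16, 15, 9, 5, 6, 5, 5, 5, 5, 6, 6, 7, 8, 10, 13, 15, 16, 16
6, 6, 14, 16, 20, 19, 15, 15, 17, 7, 5, 6, 5, 5, 6, 6, 6, 6, 6, 6, 5, 6, 6, 5, 5
8, 16, 19, 20, 20, 19, 15, 15, 7, 5, 6, 6, 6, 6, 6, 6, 6, 6, 5, 6, 6, 5, 6, 6, 6
5, 5, 4, 4, 4, 5, 5, 5, 4, 12, 4, 5, 4, 7, 6, 6, 6, 6, 8, 8, 7, 6, 6, 6, 6
7, 6, 6, 7, 6, 6, 6, 6, 6, 5, 5, 5, 5, 5, 4, 4, 5, 5, 5, 5, 5, 6, 5, 5, 4
6, 6, 7, 6, 6, 6, 6, 6, 7, 6, 7, 8, 8, 7, 7, 6, 6, 6, 6, 7, 6, 6, 6, 6, 6
6, 6, 7, 7, 7, 8, 8, 8, 8, 8, 7, 7,
[... 3293 characters left out ...]
, 15, 17, 23, 17, 17, 17, 17, 16
8, 7, 8, 8, 13, 10, 6, 6, 7, 7, 7, 8, 8, 8, 8, 13, 14, 14, 20, 22, 17, 17, 17, 17
8, 10, 10, 11, 13, 13, 7, 6, 7, 7, 7, 7, 7, 8, 7, 8, 15, 12, 15, 22, 19, 17, 17, 19
11, 11, 10, 11, 13, 13, 10, 6, 6, 7, 7, 7, 7, 8, 8, 8, 12, 13, 13, 17, 23, 22, 22, 19
10, 11, 10, 10, 14, 13, 11, 6, 6, 7, 7, 6, 6, 7, 7, 6, 7, 11, 15, 15, 20, 22, 17, 19
11, 11, 10, 11, 16, 14, 11, 7, 6, 6, 7, 7, 6, 7, 7, 7, 7, 8, 16, 16, 15, 23, 24, 24
11, 10, 10, 10, 12, 13, 11, 7, 6, 6, 7, 7, 6, 6, 6, 7, 7, 7, 11, 16, 16, 17, 24, 24
11, 11, 10, 11, 12, 8, 9, 7, 7, 6, 7, 7, 7, 6, 7, 6, 7, 7, 7, 13, 16, 15, 20, 24
10, 10, 11, 10, 12, 7, 7, 6, 7, 7, 6, 7, 7, 7, 7, 7, 7, 7, 8, 9, 16, 16, 15, 22]]
```

```bash
echo '-10,15,0,0,40
-25,40,0,0,40
-40,70,0,0,40
-55,105,0,0,40
-70,140,10,0,40
-75,165,30,0,40
-75,175,55,0,40
-75,175,80,0,40
-75,175,100,0,40
-75,175,110,0,40
-75,175,110,0,40
-75,175,110,0,40
-75,175,110,0,40' > m.json && python3 nudge.py m.json
echo '0,0,2,0,40
0,0,4,0,40
0,0,6,0,40
0,0,8,0,40
0,0,8,0,40' > m.json && python3 nudge.py m.json
```

```text
t: 40.55
tool_pos: [474.4, 70.1, 129.9]
tcp_rot: [0.001, -0.02, 1.0, 0.0]
ft_force: [-0.4, -0.2, -2.2]
gripper_width: 54.7
grasp_force: 8.0
t: 41.05
tool_pos: [473.4, 70.0, 120.7]
tcp_rot: [-0.0, -0.021, 1.0, -0.0]
ft_force: [-0.0, -0.1, -0.8]
gripper_width: 54.3
grasp_force: 8.0
```

```bash
echo '0,0,2,0,40
0,0,4,0,40
0,0,4,0,40' > m.json && python3 nudge.py m.json | grep -E "tool_pos|ft"; echo '0,0,2,0,40
0,0,4,0,40
0,0,4,0,40' > m.json && python3 nudge.py m.json | grep -E "tool_pos|ft";echo '0,0,2,0,40
0,0,4,0,40
0,0,4,0,40' > m.json && python3 nudge.py m.json| grep -E "tool_pos|ft"
```

```text
tool_pos: [473.4, 70.0, 116.7]
ft_force: [-0.8, -0.5, -2.1]
tool_pos: [473.4, 70.0, 112.7]
ft_force: [0.0, 0.2, -0.8]
tool_pos: [473.4, 70.0, 108.7]
ft_force: [-0.0, 0.0, -0.7]
```

```bash
echo '0,0,2,0,40
0,0,4,0,40
0,0,4,0,40' > m.json && python3 nudge.py m.json | grep -E "tool_pos|ft"; echo '0,0,2,0,40
0,0,4,0,40
0,0,4,0,40' > m.json && python3 nudge.py m.json | grep -E "tool_pos|ft"
python3 - <<'E'
from h import *
t,R,s=tool()
sd=ctrl.grab_frame("side"); c=proj("side",[t[0],t[1],t[2]-69]).astype(int); print(c); g=cv2.cvtColor(sd,cv2.COLOR_RGB2GRAY)
print(np.round(g[c[1]-24:c[1]+28:2,c[0]-32:c[0]+30:2]/10).astype(int).tolist().__str__().replace('], [','\n'))
E
```

```text
tool_pos: [473.4, 70.0, 104.7]
ft_force: [-0.3, -0.5, -1.5]
tool_pos: [474.7, 70.2, 101.5]
ft_force: [-0.4, 0.4, 5.9]
[262 197]
[[7, 7, 7, 7, 7, 7, 7, 7, 6, 7, 9, 9, 8, 9, 11, 11, 11, 12, 11, 11, 12, 13, 22, 24, 24, 22, 14, 14, 15, 15, 14
7, 7, 8, 7, 7, 7, 7, 7, 7, 7, 9, 9, 8, 8, 10, 11, 11, 11, 11, 12, 11, 12, 19, 24, 24, 23, 14, 14, 14, 14, 15
7, 7, 7, 7, 7, 7, 7, 7, 7, 7, 7, 8, 8, 9, 8, 10, 11, 12, 11, 10, 8, 8, 13, 21, 23, 20, 11, 12, 14, 15, 14
7, 7, 7, 6, 7, 7, 7, 8, 8, 8, 8, 8, 9, 9, 10, 8, 9, 8, 7, 6, 7, 8, 8, 14, 19, 15, 10, 10, 14, 14, 15
7, 7, 7, 7, 7, 7, 8, 7, 9, 8, 8, 7, 10, 9, 9, 8, 6, 6, 6, 6, 7, 10, 10, 10, 12, 12, 9, 8, 12, 15, 15
7, 7, 7, 7, 7, 7, 8, 8, 8, 7, 7, 8, 9, 8, 8, 7, 6, 6, 6, 6, 7, 7, 9, 11, 11, 10, 10, 8, 10, 14, 14
7, 7, 7, 7, 7, 7, 7, 7, 7, 7, 7, 7, 9, 7, 6, 6, 6, 6, 7, 6, 6, 8, 10, 11, 11, 11, 10, 8, 8, 14, 14
8, 7, 7, 7, 7, 7, 7, 7, 7, 7, 7, 7, 9, 8, 6, 6, 6, 6, 6, 7, 8, 11, 10, 10, 10, 8, 7, 8, 8, 11, 14
7, 7, 7, 7, 7, 7, 7, 7, 7, 7, 6, 7, 9, 10, 9, 6, 9, 7, 7, 7, 8, 9, 7, 7, 8, 9, 11, 10, 8, 9, 14
7, 7, 6, 6, 7, 7, 7, 7, 7, 7, 7, 7, 9, 13, 13, 9, 10
[... 1020 characters left out ...]
 6, 6, 7, 13, 14, 11, 7, 7, 7, 7, 7, 9, 15, 19, 22, 21, 20
13, 12, 7, 6, 7, 6, 6, 6, 6, 7, 6, 6, 6, 6, 6, 6, 6, 10, 14, 14, 8, 8, 8, 10, 13, 20, 20, 19, 17, 17, 17
13, 13, 9, 6, 6, 6, 6, 6, 6, 6, 6, 6, 6, 6, 7, 6, 6, 6, 12, 15, 13, 13, 16, 17, 17, 17, 17, 17, 17, 17, 17
13, 13, 12, 7, 6, 6, 6, 6, 7, 6, 6, 6, 6, 6, 6, 6, 6, 7, 8, 13, 15, 16, 16, 17, 17, 17, 17, 17, 17, 17, 17
13, 13, 12, 9, 6, 6, 6, 6, 6, 7, 6, 6, 6, 6, 6, 6, 7, 7, 6, 10, 14, 16, 16, 17, 17, 17, 17, 17, 17, 17, 17
13, 12, 11, 10, 7, 6, 6, 6, 7, 6, 6, 6, 6, 6, 6, 6, 7, 7, 6, 7, 12, 16, 18, 17, 17, 17, 17, 17, 17, 17, 17
16, 16, 15, 13, 9, 6, 5, 6, 6, 6, 6, 6, 6, 6, 6, 6, 6, 7, 6, 7, 10, 15, 17, 18, 17, 17, 17, 17, 17, 17, 17]]
```

```bash
echo '0,0,1.5,0,40
0,0,3,0,40
0,0,3,0,40' > m.json && python3 nudge.py m.json | grep -E "tool_pos|ft"; echo '0,0,1.5,0,40
0,0,3,0,40
0,0,3,0,40' > m.json && python3 nudge.py m.json | grep -E "tool_pos|ft"; echo '0,0,1,0,40
0,0,2,0,40
0,0,2,0,40' > m.json && python3 nudge.py m.json | grep -E "tool_pos|ft"
```

```text
tool_pos: [475.0, 70.2, 98.9]
ft_force: [1.1, 0.1, 9.8]
tool_pos: [475.0, 70.2, 95.9]
ft_force: [0.7, -1.1, 8.6]
tool_pos: [475.0, 70.2, 93.9]
ft_force: [1.2, -0.5, 9.2]
```

```bash
echo '0,0,0,0,57
0,0,0,0,60
0,0,0,0,70
0,0,0,0,85
0,0,0,0,92
0,0,0,0,92
0,0,-30,0,92
0,0,-75,0,92
0,0,-120,0,92
-20,0,-165,0,92
-55,0,-195,0,92
-70,0,-195,0,92
-70,0,-195,0,92
-70,0,-195,0,92
-70,0,-195,0,92' > m.json && python3 nudge.py m.json
cat >> h.py <<'E'
def beaker(X,save):
    p=ctrl.camera_params("wrist"); im=ctrl.grab_frame("wrist"); cv2.imwrite(f"pics/{save}.png",im[:,:,::-1]); np.savez(f"pics/{save}.npz",K=p["K"],T=p["world_from_camera"])
    c=proj("wrist",[X[0],X[1],72],p).astype(int); x0,y0=(c-60).clip(0); g=cv2.cvtColor(im,cv2.COLOR_RGB2GRAY)[y0:y0+120,x0:x0+120]
    g=cv2.resize(g,None,fx=3,fy=3,interpolation=cv2.INTER_CUBIC)
    cc=cv2.HoughCircles(g,cv2.HOUGH_GRADIENT,1,20,param1=120,param2=22,minRadius=60,maxRadius=115)
    for u,v,r in (cc[0][:5] if cc is not None else []): print("circle",plane("wrist",(u/3+x0-.3,v/3+y0-.3),72,p),"r px",r/3,"mm at 72: %.1f"%np.linalg.norm(plane("wrist",((u+r)/3+x0,v/3+y0),72,p)-plane("wrist",(u/3+x0,v/3+y0),72,p)))
    b=(g>215).astype(np.uint8); n,l,st,ce=cv2.connectedComponentsWithStats(b); k=1+np.argmax(st[1:,4]); print("balls blob",plane("wrist",(ce[k][0]/3+x0,ce[k][1]/3+y0),15,p),"bbox",st[k]/3)
E
python3 - <<'E'
from h import *
t,R,s=tool(); print(t,s["t"])
beaker([475,70],"w16")
E
```

```text
t: 45.0
tool_pos: [542.0, 72.8, 286.8]
tcp_rot: [-0.001, -0.021, 1.0, -0.0]
ft_force: [0.9, -0.2, -0.4]
gripper_width: 92.0
grasp_force: 0.0
[542.   72.8 286.8] 45.0
circle [456.5  68.3  72. ] r px 31.066666 mm at 72: 27.9
circle [456.3  74.3  72. ] r px 24.966667 mm at 72: 22.5
circle [461.9  71.2  72. ] r px 24.366667 mm at 72: 21.9
circle [461.3  64.   72. ] r px 24.033333 mm at 72: 21.6
circle [449.6  67.4  72. ] r px 37.033333 mm at 72: 33.3
balls blob [456.4  67.5  15. ] bbox [  38.3   20.    40.7   40.7 3738.7]
```

The beaker stands upright at (456.5,68.3), with rim radius 27.9 mm at z=72 and the balls centred in it. Now I'll regrip just the rim with the fingertips.

```bash
python3 -c "
from h import *
go([456.5,68.3],np.pi/2+.041,146)"
```

```text
t 45.0 shift [ 85.4  -1.  141.2] turn 0.000 q6 -1.48
```

```bash
echo '35,0,10,0,92
75,-1,35,0,92
85,-1,75,0,92
85,-1,110,0,92
85,-1,132,0,92
85,-1,141,0,92
85,-1,141,0,92
85,-1,141,0,92
85,-1,141,0,70
85,-1,141,0,70
85,-1,141,0,40
85,-1,141,0,40
85,-1,141,0,40
85,-1,141,0,40
85,-1,141,0,40' > m.json && python3 nudge.py m.json 6
echo '0,0,-5,0,40
0,0,-15,0,40
0,0,-30,0,40
0,0,-50,0,40
0,0,-65,0,40
0,0,-70,0,40
0,0,-70,0,40
0,0,-70,0,40' > m.json && python3 nudge.py m.json
python3 - <<'E'
from h import *
go(dry(-85,77),np.pi/2+.041,82+125)
E
```

```text
t: 46.55
tool_pos: [458.8, 68.4, 147.1]
tcp_rot: [0.0, -0.021, 1.0, -0.0]
ft_force: [0.6, -1.9, 3.0]
gripper_width: 54.7
grasp_force: 6.0
t: 47.35
tool_pos: [458.3, 68.4, 216.6]
tcp_rot: [-0.0, -0.021, 1.0, -0.0]
ft_force: [-0.2, 0.9, -1.5]
gripper_width: 54.5
grasp_force: 6.0
t 47.4 shift [  59.1 -173.7    9.7] turn 0.000 q6 -1.47
```

```bash
echo '8,0,0,0,40
22,-5,0,0,40
38,-15,0,0,40
52,-30,0,0,40
59,-50,0,0,40
59,-75,0,0,40
59,-100,0,0,40
59,-125,0,0,40
59,-145,2,0,40
59,-160,5,0,40
59,-170,9,0,40
59,-173.7,12,0,40
59,-173.7,12,0,40
59,-173.7,12,0,40
59,-173.7,12,0,40' > m.json && python3 nudge.py m.json
python3 - <<'E'
from h import *
t,R,s=tool(); print(t,todry(t),t[2]-81.6)
E
```

```text
t: 48.85
tool_pos: [406.7, -107.0, 205.0]
tcp_rot: [-0.0, -0.021, 1.0, 0.0]
ft_force: [-0.3, 0.0, -1.1]
gripper_width: 54.8
grasp_force: 6.0
[ 406.7 -107.   205. ] [-84.6  77.5] 123.40433466682757
```

```bash
echo '-6,-0.5,0,0,40
-11.6,-0.5,0,0,40
-16,-0.5,-2,0,40
-20.5,-0.5,-3.8,0,40
-25.5,-0.5,-5.2,0,40
-30.5,-0.5,-6.2,0,40
-35.5,-0.5,-6.8,0,40
-40.4,-0.5,-6.9,0,40
-45.4,-0.5,-6.6,0,40
-50.4,-0.5,-5.8,0,40
-55.2,-0.5,-4.7,0,40
-55.2,-0.5,-4.7,0,40
-55.2,-0.5,-4.7,0,40' > m.json && python3 nudge.py m.json
cat >> h.py <<'E'
def sidetxt(dz=82,w=32,h0=20,h1=40):
    t,R,s=tool(); print(todry(t),t[2]-81.6)
    sd=ctrl.grab_frame("side"); c=proj("side",[t[0],t[1],t[2]-dz]).astype(int); print(c); g=cv2.cvtColor(sd,cv2.COLOR_RGB2GRAY)
    for r in range(c[1]-h0,c[1]+h1,2): print(' '.join("%2d"%round(v/10) for v in g[r,c[0]-w:c[0]+w:2]))
E
python3 -c "
from h import *
sidetxt()
im=ctrl.grab_frame('wrist'); cv2.imwrite('pics/w17.png',im[:,:,::-1]); g=cv2.cvtColor(im,cv2.COLOR_RGB2GRAY); print()
for r in range(140,330,6): print(r,' '.join('%2d'%round(v/10) for v in g[r,196:352:6]))"
```

```text
t: 50.15
tool_pos: [462.0, -105.8, 209.5]
tcp_rot: [-0.0, -0.021, 1.0, 0.0]
ft_force: [-0.1, -0.9, -1.1]
gripper_width: 54.7
grasp_force: 6.0
[-29.4  76.5] 127.94913358470816
[281 210]
 7  7  6  7  7  7  7  9 13 15 15 14 10  9  9  7  6  6  6  6  6  7  8 10 10 11 12 12 12 14 15 15
 7  7  6  6  7  6  6  6  6  9 11 11  9  6  8  6  6  6  6  7  6  7  6  7 10 11 11 11 11 13 14 14
 7  7  6  7  7  6  6  6  6  5  6  8  9  6  6  6  7  6  6  6  7  6  7  6 10 11 11 11 11 11 11 13
 7  7  7  7  6  6  6  6  6  6  6  7  9  6  6  6  7  7  6  7  7  6  7 10 12 11 11 10  8  8  8  8
 7  6  6  7  7  6  6  6  6  6  6  6  8  6  6  6  6  8  7  7  7  6  8 11 10  8  7  7  8  9 10  8
 6  6  7  7  6  6  6  6  6  6  6  7  9  6  6  6  7 10  8  6  7  7  7  7  7  8 10 11 11 11  8  7
 7  6  6  7  6  6  6  6  6  6  6  7  8  6  6  6  8 10 10  8  7  7  8 10 11 12 12 11 10 10  8  7
 6  7  7  7  6  6  6  7  7  6  7  8 11  9 10  9  8  9 11 11 11 11 12 11 12 11 12 12 11 10  7  7
 6  6  6  7  7  7  7  8  9  7  7  9 12 11 11 12 12 10 11 11 10 11 12 12 12 12 11 10  8  8  8  7
 6  7  6  6  7  7  7 11 17 10  7  9 12 12 12 12 12 
[... 3889 characters left out ...]
17 16 16 16 16 16 16 16 16 17  3  4  4  4 10
284 10  8  4  5  5 16 15 22 21 20 20 18 18 17 17 17 17 17 18 15 15  9  4  4  4 10
290 10  4  4  5  5 15 15 15 15 16 21 20 20 20 19 19 18 15 15 15 15 15  4  4  4  8
296 10  4  4  5  7 24 24 24 24 24 24 24 24 24 24 24 24 24 24 24 24 24  4  4  4  4
302  7  4  3  5 13 14 14 14 14 14 14 14 14 14 14 14 14 14 14 14 14 14  3  4  4  4
308 11  7  4  5 14 14 14 14 14 14 14 14 14 14 14 14 14 14 14 14 14 14 10  4  3  4
314  9  4  4  5  5  8  9 10 11 12 12 12 13 17 16 16 16 15 14 13 11  8  6  4  4  4
320 11  4  4  5  6  6  6  7  6  5  5  5  5  6  6  6  6  6  5  5  6  6  5  4  4  4
326  9  4  4  6  6  6  6  6  6  6  6  6  6  5  5  6  6  5  5  6  5  6  5  4  4  4
```

```bash
python3 - <<'E'
from h import *
sd=ctrl.grab_frame("side")[:,:,::-1]; im=cv2.imread("pics/w17.png"); tp=ctrl.grab_frame("top")[:,:,::-1]
a=cv2.resize(im[130:330,190:360],(425,500),interpolation=cv2.INTER_CUBIC)
b=cv2.resize(sd[170:260,245:320],(375,450),interpolation=cv2.INTER_CUBIC)
c=np.zeros((500,800,3),np.uint8); c[:,:425]=a; c[:450,425:]=b; cv2.imwrite("pics/c17.png",c)
t,R,s=tool(); P=np.array([*t[:2],t[2]-81.6])
for nm,X in (("P",P),("E73",[*dry(-45,77),73]),("rail y26",[*dry(-45,26),73]),("rail y134",[*dry(-45,134),73]),("wallin y77",[*dry(-31,77),66])):
    q=proj("side",X); print(nm,(q-[245,170])*5+[425,0])
E
```

```text
P [607.6 203.2]
E73 [581.6 279.9]
rail y26 [620.9 337.1]
rail y134 [539.9 219.2]
wallin y77 [603.  281.3]
```

View pics/c17.png

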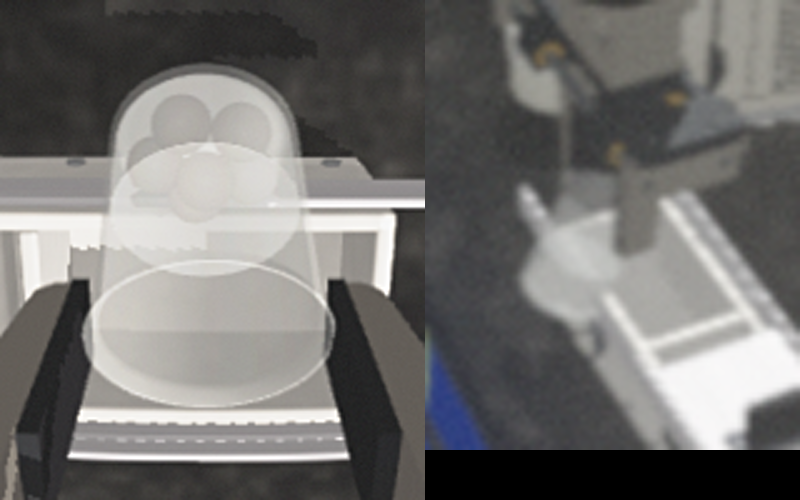

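The composite settles it. The rim is at crop (208,333) with the base behind it outside the near wall (side view (525,280)), so the tilt is about 32°. That only fits contact on the wall's own edge at (−37,66), so the thin rails outside it give no contact. I'll continue the roll about that edge.

```bash
echo '-3.5,0,4,0,40
-7.2,0,7.5,0,40
-13.5,0,10.5,0,40
-20,0,13.7,0,40
-25,0,18,0,40
-29.6,0,23,0,40
-33.3,0,28.5,0,40
-36.4,0,33.9,0,40
-38.5,0,39.7,0,40
-40.2,0,45.7,0,40
-40.8,0,51.5,0,40
-41,0,57.7,0,40
-41,0,57.7,0,40
-41,0,57.7,0,40
-41,0,57.7,0,40
-41,0,57.7,0,40
-41,0,57.7,0,40
-41,0,57.7,0,40' > m.json && python3 nudge.py m.json
cat >> h.py <<'E'
def wtxt(n,r0=120,r1=330,c0=190,c1=360,st=5):
    p=ctrl.camera_params("wrist"); im=ctrl.grab_frame('wrist'); cv2.imwrite(f'pics/{n}.png',im[:,:,::-1]); np.savez(f"pics/{n}.npz",K=p["K"],T=p["world_from_camera"])
    g=cv2.cvtColor(im,cv2.COLOR_RGB2GRAY)
    for r in range(r0,r1,st): print(r,' '.join('%2d'%round(v/10) for v in g[r,c0:c1:st]))
E
python3 -c "
from h import *
t,R,s=tool(); print(todry(t),t[2]-81.6,s['ft_force'])
wtxt('w18')"
```

```text
t: 52.15
tool_pos: [502.7, -104.1, 152.0]
tcp_rot: [-0.0, -0.021, 1.0, 0.0]
ft_force: [0.7, 0.8, -0.2]
gripper_width: 54.6
grasp_force: 6.0
[11.3 76.5] 70.37462869479967 [ 0.7  0.8 -0.2]
120  4  4  5  5  5  4  4  5  5  5  5  4  4  4  5  4  5  4  4  4  4  6  6  6  6  7  6  6  6  6  6  6  6  6
125  5  4  5  5  5  4  4  5  5  5  5  4  4  4  5  5  4  4  4  4  4  4  5  6  6  7  6  6  6  6  6  6  6  5
130  4  5  5  5  5  4  4  5  5  4  4  4  4  4  4  4  4  4  4  4  4  4  4  5  8  7  6  6  6  6  5  6  6  6
135  5  5  5  6  6  5  5  5  4  4  4  5  5  5  4  4  4  4  4  4  4  4  5  5  6  6  6  6  6  6  6  6  6  6
140  4  4  5  6  6  5  5  4  4  5  4 10 10 10 10 10 10 10 10 10 10  6  5  6  6  5  5  6  6  6  6  5  6  6
145  5  5  5  5  5  5  5  5  6 10 10 10 16 19 19 19 18 18 18 16 11 10 10  7  6  5  4  4  4  5  6  5  6  6
150  5  5  5  5  5  5  5 10 10 14 20 20 19 20 20 20 20 20 19 18 17 16 13 10 11  5  4  4  4  4  6  6  6  6
155  6  5  5  6  5  6 10 12 20 20 20 20 20 21 21 21 20 20 20 19 19 17 16 15 10 11  4  4  5  5  5  6  6  6
160 14 14 14 12 14 16 19 21 21 21 21 21 21 21 21 20 20 20 19 19 1
[... 2838 characters left out ...]
3 24 24 24 24 24 24 24 24 23 24 24 23 19 19 12  4  3  4  4 10  9
300  9 10  3  4  3  5 11 14 14 14 14 18 18 19 20 20 20 21 21 21 22 22 22 14 14 14 14 14  4  4  4  4  8  9
305  9 12  7  6  4  5 14 16 14 18 15 20 15 20 20 21 23 21 24 22 25 15 22 15 20 15 14 14  4  4  4  4  5  9
310  9 14  7  6  4  5 14 14 14 14 14 14 14 14 14 14 14 14 14 14 14 14 14 14 14 14 14 14  3  4  4  4  8  9
315  9 14  4  4  4  5 20 22 23 23 24 24 24 24 24 24 24 25 24 24 24 24 25 25 25 25 26 25 12  3  4  4  9  9
320  9 11  4  5  5  5  6  6  6  5  5  5  5  5  5  5  5  5  6  6  5  5  6  6  6  6  5  6  6  4  4  4  9  9
325  8  9  4  4  5  6  6  6  6  6  6  5  5  5  6  5  5  5  6  6  5  6  6  6  5  5  5  5  5  4  4  4  9  9
```

```bash
echo '0.5,0,4,0,40
1.2,0,7.4,0,40
1.2,0,7.4,0,40
1.2,0,7.4,0,40
3,0,7.4,0,40
0,0,7.4,0,40
3,0,7.4,0,40
0,0,7.4,0,40
1.2,0,7.4,0,40
1.2,0,7.4,0,40
1.2,0,7.4,0,40
1.2,0,7.4,0,40
1.2,0,7.4,0,40' > m.json && python3 nudge.py m.json
python3 -c "
from h import *
t,R,s=tool(); print(todry(t),t[2]-81.6,s['ft_force'])
im=ctrl.grab_frame('wrist'); cv2.imwrite('pics/w19.png',im[:,:,::-1]); a=cv2.imread('pics/w18.png').astype(int)
tp=ctrl.grab_frame('top'); cv2.imwrite('pics/t19.png',tp[:,:,::-1])
sd=ctrl.grab_frame('side'); cv2.imwrite('pics/s19.png',sd[:,:,::-1])
g=cv2.cvtColor(im,cv2.COLOR_RGB2GRAY)
for r in range(130,300,6): print(r,' '.join('%3d'%v for v in g[r,214:326:6]))"
```

```text
t: 53.5
tool_pos: [501.6, -104.1, 144.5]
tcp_rot: [-0.0, -0.021, 1.0, 0.0]
ft_force: [0.1, 0.7, -0.8]
gripper_width: 54.7
grasp_force: 6.0
[10.2 76.5] 62.924886510268976 [ 0.1  0.7 -0.8]
130  46  45  47  46  47  45  43  41  47  45  44  42  39  41  44  43  70  73  64
136  47  46  45  44  42  43  44  42  46  41  40  40  43  41  42  48  57  64  65
142  53  45  45  45  45  45  48  50  46  51  46  43  45  43  47  54  56  51  52
148  47  48  46  45  47  46  48  51  48  47  47  43  46  44  46  54  56  51  44
154  55  52  49  45  47  70 105 151 165 168 151 165 151 114  41  49  58  50  45
160  54  48  47  92 106 109 181 200 212 213 207 199 173 131 115  38  40  44  41
166 142 142 158 167 216 214 215 213 211 209 206 204 198 193 178 168 149 143 145
172 163 173 219 219 218 218 217 216 216 215 212 208 203 199 193 184 183 169 162
178 164 216 216 217 218 217 216 216 216 214 210 207 202 197 189 185 179 183 156
184 216 219 220 222 221 221 222 219 217 216 215 210 207 202 196 199 193 192 218
190 218 219 219 222 223 224 222 220 218 218 216 213 208 201 196 190 206 205 238
196 226 228 231 231 233 223 223 2
[... 706 characters left out ...]
 199 194 201 202 203 204 203 203 208 214 226 240 242 229 153
256  89 167 201 213 207 196 197 199 205 204 203 210 223 233 241 241 239 237 124
262  36 107 182 208 216 216 216 219 220 223 227 233 239 239 238 238 236 215  63
268  38  46 144 200 213 220 224 229 231 233 235 237 237 238 238 238 218 217  74
274  36  50  97 183 203 215 221 226 228 231 233 235 236 237 237 220 218 214  45
280  49  49 154 170 185 207 217 223 227 230 232 233 236 236 218 219 218 215  39
286  50  47 154 165 178 189 194 202 217 225 222 215 217 218 219 218 218 190 119
292  49  45 153 150 170 182 193 201 204 210 214 216 218 220 219 219 223 148 149
298  48 128 245 244 243 231 231 235 236 238 240 241 243 243 243 244 239 241 242
```

```bash
echo '0,0,-10,0,40
0,0,-25,0,40
0,0,-45,0,40
0,0,-65,0,40
0,0,-80,0,40
0,0,-85,0,40
0,0,-85,0,40
0,0,-85,0,40
0,0,-85,0,40' > m.json && python3 nudge.py m.json | grep ft
for i in 1 2 3 4 5 6; do echo '0,0,0,0,40' > m.json && python3 nudge.py m.json | grep ft; done
python3 -c "
from h import *
t,R,s=tool(); print(todry(t),t[2]-81.6)
wtxt('w20',130,330,200,350,6)
sidetxt()"
```

```text
ft_force: [0.2, -0.8, -1.2]
ft_force: [0.3, -0.7, -1.2]
ft_force: [-0.0, -0.2, -0.4]
ft_force: [0.6, 0.3, 0.1]
ft_force: [0.3, 0.2, -1.2]
ft_force: [-0.7, -0.2, -0.3]
ft_force: [0.2, -0.1, -0.5]
[10.4 76.5] 147.97630747036905
130  5  4  4  5  6  5  4  4  4  4  4  4  5  4  4  4  5  6  6  6  6  6  6  6  6
136  4  4  4  5  5  5  5  4  4  5  5  5  5  5  4  4  6  5  4  5  5  6  6  6  6
142  5  5  5  5  6  6  5  5  5  5 15 12 15 15 15 10  5  5  4  4  4  6  6  6  6
148 14 14 14 14 14 15 15 17 18 18 18 18 18 18 18 17 17 17 16 16 15 14 14 14 14
154 15 15 15 15 15 15 15 15 15 14 14 14 13 14 14 14 14 14 14 14 14 15 15 15 15
160 18 18 17 17 17 17 17 18 18 24 24 24 24 24 24 24 24 24 24 24 24 24 24 24 26
166 17 15 14 14 23 24 24 24 24 24 24 24 22 17 17 17 17 17 17 17 18 15 14 17 26
172 17 16 14 15 24 24 24 24 24 24 24 24 22 17 17 17 18 17 18 18 18 14 14 19 25
178 16 16 14 16 24 24 24 24 24 24 24 24 22 17 17 17 17 18 17 17 17 14 14 21 21
184 17 17 14 23 17 17 16 17 17 17 18 17 17 17 18 17 17 17 17 17 17 14 14 22 23
190 17 17 14 22 17 17 17 17 17 17 17 17 17 17 17 17 18 17 17 17 17 14 14 23 13
196 1
[... 4032 characters left out ...]
8 18 16  8  8  8  8  8  8  8
 7  8  8  8 12 15 16 16 21 23 18 17 17 17 17 18 17 16 16 16 16 20 22 16 17 14  8  8  8  8  8  8
 8  8  8  8 11 15 15 15 18 22 22 17 17 17 17 17 17 16 16 16 16 16 22 20 18 20 13  8  8  8  8  8
 7  8  8  7  9 14 15 12 15 17 19 17 17 17 17 17 18 17 16 16 16 16 18 22 19 16 17 10  8  8  8  8
 7  8  7  7  8 11 16 14 13 15 16 17 17 17 17 17 17 17 17 17 19 21 23 22 22 16 17 18  8  8  8  8
 8  8  8  8  7  8 13 15 12 13 15 16 17 17 17 17 17 17 18 23 21 20 18 17 21 22 19 17 15  8  8  8
 7  8  8  8  8  7 10 15 13 11 15 16 17 17 17 17 17 17 17 17 17 17 18 19 23 24 25 22 20 13  8  8
 7  8  8  8  7  7  8 14 14 11 15 15 16 17 17 17 17 17 17 18 19 22 24 24 25 25 25 24 19 17 11  8
```

```bash
echo '-10,0,0,0,40
-25,0,0,0,40
-45,0,0,0,40
-65,0,0,0,40
-80,0,0,0,40
-85,0,0,0,40
-85,0,0,0,40
-85,0,0,0,40' > m.json && python3 nudge.py m.json | grep pos
for i in 1 2 3 4 5 6 7 8 9 10 11 12 13 14; do echo '0,0,0,0,40' > m.json && python3 nudge.py m.json | grep ft; done
python3 - <<'E'
from h import *
p=ctrl.camera_params("wrist"); im=ctrl.grab_frame("wrist"); cv2.imwrite("pics/w21.png",im[:,:,::-1]); np.savez("pics/w21.npz",K=p["K"],T=p["world_from_camera"])
t,R,s=tool(); print(todry(t),t[2])
q=[proj("wrist",[*dry(x,y),8],p) for x,y in ((-28,30),(-28,124),(28,124),(28,30))]; q=np.array(q).astype(int); print(q)
g=cv2.cvtColor(im,cv2.COLOR_RGB2GRAY)
for r in range(q[:,1].min()-6,q[:,1].max()+14,4): print(r,' '.join('%2d'%round(v/10) for v in g[r,q[:,0].min()-4:q[:,0].max()+6:4]))
E
```

```text
tool_pos: [586.2, -100.6, 229.3]
ft_force: [0.5, -1.3, -0.9]
ft_force: [0.7, -0.5, -0.2]
ft_force: [-0.7, 0.0, -0.6]
ft_force: [-0.1, -0.7, -0.6]
ft_force: [-0.4, 1.0, -0.7]
ft_force: [-0.3, -0.4, -2.1]
ft_force: [0.6, -0.2, -1.2]
ft_force: [0.4, 0.3, -1.1]
ft_force: [0.6, -0.0, -0.9]
ft_force: [0.0, 0.6, -0.2]
ft_force: [0.4, 0.5, -0.9]
ft_force: [0.5, -0.5, -0.9]
ft_force: [-0.3, -0.7, -0.5]
ft_force: [0.8, -0.2, -0.2]
[95.4 76.5] 229.55478195251666
[[221  67]
 [324  67]
 [323 126]
 [222 126]]
61 20 20 20 20 20 20 20 20 20 19 20 20 19 20 20 20 20 20 14 15 14 14 14 14 14 14 14 14 14
65 24 24 24 24 24 24 24 24 24 24 24 24 24 24 23 18 18 18 18 18 19 18 19 18 18 18 19 19 14
69 24 24 24 24 24 24 24 24 24 24 24 24 24 24 23 18 18 18 18 18 18 18 18 19 18 18 18 18 14
73 24 24 24 24 24 24 24 24 24 24 24 24 24 24 18 18 18 18 18 18 18 18 18 18 18 18 18 18 14
77 24 24 24 24 24 24 24 24 24 24 24 24 24 24 18 18 18 18 18 18 18 18 18 19 18 18 18 18 14
81 24 24 24 24 24 24 24 24 24 24 24 24 24 24 18 18 18 18 18 18 18 18 18 18 18 18 18 18 14
85 24 24 24 24 24 24 24 24 24 24 24 24 24 24 18 18 18 18 18
[... 510 characters left out ...]
 18 18 18 18 18 18 18 18 18 18 18 18 18 18 18 18 18 18 19 19 14
113 16 17 17 17 18 17 17 17 18 18 18 17 17 17 18 17 18 18 17 18 17 17 17 18 18 18 18 19 14
117 16 18 18 17 17 18 18 18 16 18 16 18 18 18 16 17 18 18 18 18 17 18 18 17 16 18 18 17 15
121 17 18 18 17 15 18 19 18 16 18 16 18 18 18 16 16 17 18 17 16 17 18 18 17 17 18 19 18 14
125 15 17 17 16 17 17 17 17 15 18 17 16 17 17 17 18 16 16 16 18 17 17 17 16 16 17 18 17 14
129 17 16 15 17 17 17 15 15 17 17 17 17 16 17 17 18 18 18 18 18 18 15 17 18 18 15 16 18 15
133 16 15 15 15 15 15 15 15 15 15 15 15 15 15 15 15 15 15 15 15 15 15 15 15 15 15 15 15 15
137 18 18 25 24 24 24 24 24 24 24 24 24 24 24 24 24 24 24 24 24 24 24 24 24 24 24 24 24 24
```

The mean weight is 0.8 N, the bare beaker's weight, and there is ball-like structure along the hopper's far side (rows 114–131). I'll confirm by circle detection, since my pictures are used up.

```bash
python3 - <<'E'
from h import *
g=cv2.cvtColor(cv2.imread("pics/w21.png"),cv2.COLOR_BGR2GRAY); p=load("w21")
x0,y0=205,55; c=cv2.resize(g[y0:145,x0:340],None,fx=4,fy=4,interpolation=cv2.INTER_CUBIC)
c=cv2.createCLAHE(4,(4,4)).apply(c)
h=cv2.HoughCircles(c,cv2.HOUGH_GRADIENT,1,48,param1=60,param2=14,minRadius=26,maxRadius=42)
for u,v,r in sorted(h[0].tolist()): X=plane("wrist",(u/4+x0,v/4+y0),16,p); print("px %.0f %.0f r %.1f"%(u/4+x0,v/4+y0,r/4),"dryer",todry(X))
for r in range(111,133,2): print(r,' '.join('%3d'%v for v in g[r,216:332:3]))
E
```

```text
px 219 57 r 8.4 dryer [-36.7  29.1]
px 224 104 r 10.4 dryer [ 7.2 33.1]
px 225 120 r 8.4 dryer [21.6 34. ]
px 226 88 r 9.1 dryer [-8.  35.5]
px 230 133 r 7.6 dryer [33.6 38.4]
px 242 121 r 7.0 dryer [23.1 49.7]
px 253 134 r 8.1 dryer [35. 59.]
px 266 121 r 8.1 dryer [22.6 71.3]
px 280 133 r 10.1 dryer [34.  83.4]
px 285 118 r 9.6 dryer [20.1 87.6]
px 302 121 r 8.9 dryer [ 23.1 103.4]
px 315 135 r 8.1 dryer [ 35.2 115.2]
px 320 121 r 7.9 dryer [ 22.1 119.3]
px 321 71 r 8.6 dryer [-23.7 119.7]
111 150 175 176 177 177 176 176 175 175 176 179 178 179 180 177 179 175 178 185 181 181 170 171 172 170 185 182 181 182 180 183 183 183 181 185 186 186 171 146
113 147 176 167 168 164 176 177 174 168 167 173 177 178 178 177 166 172 170 169 179 175 170 177 179 175 176 181 174 168 168 175 182 183 183 170 178 185 169 147
115 147 170 178 177 171 166 176 171 177 176 169 175 178 178 169 174 178 178 170 173 166 175 179 183 177 166 179 167 176 177 172 182 185 166 173 174 170 170 146
117 144 175 182 180 176 164 172 175 181 178 174 162 178 180 166 178 182 178 175 162 163 175 181 185 178 168 164 173 181 181
[... 456 characters left out ...]
 166 158 156 170 176 179 174 164 157 172 177 179 175 165 146
125 146 168 171 171 168 154 164 170 173 172 167 154 181 181 157 165 170 168 160 174 182 160 159 160 155 181 167 166 170 172 169 165 156 166 174 176 171 160 145
127 145 154 163 163 156 172 178 159 165 167 158 172 180 181 181 153 160 160 155 182 182 183 171 169 179 181 182 155 163 166 158 180 178 157 167 169 164 153 145
129 148 179 155 152 166 174 173 166 155 151 161 173 172 171 171 170 159 162 170 170 176 177 178 177 175 176 177 175 155 155 172 182 182 161 155 158 167 158 144
131 155 153 153 154 152 152 151 153 152 153 153 151 150 152 151 151 152 151 150 150 149 150 150 151 149 151 149 151 151 151 151 149 150 151 152 153 152 151 146
```

All six balls show as shaded spheres on the hopper floor, at dryer x≈22, y≈34, 50, 71, 88, 103 and 119. Next, stand the empty beaker back on the bench.

```bash
echo '0,0,-15,0,40
10,0,-30,0,40
30,0,-30,0,40
55,0,-30,0,40
85,0,-30,0,40
110,5,-30,0,40
124,25,-30,0,40
124,50,-30,0,40
124,80,-30,0,40
124,110,-30,0,40
124,140,-30,0,40
124,160,-25,0,40
124,170,-5,0,40
124,171,20,0,40
124,171,45,0,40
124,171,60,0,40
124,171,65,0,40
124,171,65,0,40
124,171,65,0,40
124,171,65,0,40' > m.json && python3 nudge.py m.json
python3 -c "
from h import *
t,R,s=tool()
sidetxt(82,32,20,34)
g=cv2.cvtColor(ctrl.grab_frame('wrist'),cv2.COLOR_RGB2GRAY)
for r in range(150,330,6): print(r,' '.join('%2d'%round(v/10) for v in g[r,206:346:6]))"
```

```text
t: 59.5
tool_pos: [456.4, 65.2, 165.6]
tcp_rot: [0.001, -0.021, 1.0, 0.0]
ft_force: [1.0, 0.1, -1.0]
gripper_width: 54.4
grasp_force: 6.0
[-28.  247.5] 84.02119623709387
[257 187]
 7  7  6  7  7  6  7  7  7  7  8  8 10  9  9  7  6  6  6  6  6  8  9 10 11 11 10 10 14 14 14 15
 7  6  6  6  7  7  7  7  7  7  7  7 10  8  7  6  6  6  7  6  6  6  9 11 11 13 11  9 12 15 14 15
 7  7  6  7  7  7  7  7  7  7  7  7  9  7  6  7  7  6  7  6  6  9 10 11 10 10 10 10 12 14 15 14
 6  7  7  7  7  7  7  7  7  7  7  7  9  7  6  6  6  7  7  7  8  9 10  8  8  7  7 15 17 14 14 15
 7  7  7  7  7  7  7  7  7  7  7  7  9  6  6  8  9  7  6  7  7  7  7  8  9 10 11 18 19 12 14 15
 7  6  7  7  7  6  7  7  8  8  8  8  9  7  6  8 10  8  7  7  8  9 11 11 11 11 11 19 16 10 14 15
 6  7  7  7  7  7  7  7  8  8  8  8  8  7  6  6  8 10 11 11 11 12 12 12 12 11 12 15 13  8 12 14
 7  7  7  7  7  7  7  7  7  7  8  8  8  7  8  9 10 11 10 10 12 12 12 12 12 13 15 15 12  8 10 14
 7  7  6  7  7  7  7  7  8  8  8  8 10 10 11 11 11 11 11 11 12 12 14 15 16 16 16 15 11  8  8 12
 7  7  7  8  8  7  7  7  7  7  7  8 12 11 12 12 11 11 11
[... 3251 characters left out ...]
3 13  5  5  9 13
276  8  5  7  6 22 18 17 16 14 14 14 13 14 14 14 13 13 13 14 19  5  6  5 13
282  5  5  7  7 23 21 16 16 15 14 14 13 13 14 15 14 13 13 14  6  5  5  5 14
288  5  5  7  8  7 21 19 15 14 14 14 15 14 14 14 13 13 14 17  6  5  5  5  6
294  5  6  7  7  7  6 20 18 16 14 14 14 15 13 13 14 14 17  6  6  5  5  5  5
300  6  7  7  7  6  7  7 15 18 17 16 15 15 15 14 15  6  6  6  6 12  5  5  5
306  7  7  7  6  7  7  7  7  7  7 13 20 18  8  7  8  6  6  6  5 20  5  5  6
312  8  7  7  7  7  7  7  7  8  9 10  8  8  8  8  8  7  9  6  6 19  5  5  6
318  6  7  8  7  8  7  7  7  8  9 10 10  9  8  9 10  9  9  8  8 19  5  5  6
324  6  7  8  7  8  8  8  8  8  8 10 10 10  9  8  8  8  7  8  8 19 13  6  6
```

```bash
echo '0,0,5,0,40
0,0,10,0,40
0,0,14,0,40
0,0,14,0,40' > m.json && python3 nudge.py m.json | grep -E "pos|ft"; for i in 1 2 3 4; do echo '0,0,1,0,40
0,0,2,0,40
0,0,2,0,40' > m.json && python3 nudge.py m.json | grep -E "pos|ft"; done
```

```text
tool_pos: [455.3, 65.0, 149.8]
ft_force: [-0.5, -0.0, -0.9]
tool_pos: [455.9, 65.2, 148.8]
ft_force: [-0.2, 0.9, 1.0]
tool_pos: [456.0, 65.3, 147.0]
ft_force: [-1.4, 2.0, 5.8]
tool_pos: [456.1, 65.4, 145.1]
ft_force: [-1.5, 2.2, 5.8]
tool_pos: [456.2, 65.4, 143.1]
ft_force: [-0.8, 2.8, 5.9]
```

```bash
echo '0,0,-1,0,56
0,0,-1,0,58
0,0,-1,0,65
0,0,-1,0,80
0,0,-1,0,92
0,0,-1,0,92
0,0,-30,0,92
0,0,-70,0,92
-30,0,-110,0,92
-65,0,-145,0,92
-70,0,-145,0,92
-70,0,-145,0,92
-70,0,-145,0,92' > m.json && python3 nudge.py m.json
python3 - <<'E'
from h import *
beaker([456,65],"w23")
g=cv2.cvtColor(cv2.imread("pics/w23.png"),cv2.COLOR_BGR2GRAY); g0=cv2.cvtColor(cv2.imread("pics/w16.png"),cv2.COLOR_BGR2GRAY)
for n,G,X in (("w16",g0,(456.5,68)),("w23",g,(456,65))):
    c=proj("wrist",[*X,10],load(n)).astype(int); print(n,c)
    for r in range(c[1]-24,c[1]+26,4): print(' '.join('%3d'%v for v in G[r,c[0]-36:c[0]+38:4]))
im=ctrl.grab_frame("top"); cv2.imwrite("pics/t23.png",im[:,:,::-1]); G=cv2.cvtColor(im,cv2.COLOR_RGB2GRAY)
q=[proj("top",[*dry(0,y),71]).round(1).tolist() for y in (-145,1,134)]; print("top px dryer y -145,1,134:",q)
E
```

```text
t: 62.5
tool_pos: [524.1, 67.8, 286.0]
tcp_rot: [-0.002, -0.021, 1.0, -0.0]
ft_force: [-0.5, 0.0, -0.8]
gripper_width: 92.2
grasp_force: 0.0
circle [453.   67.5  72. ] r px 30.566666 mm at 72: 27.6
circle [446.9  66.7  72. ] r px 27.966667 mm at 72: 25.2
circle [457.7  71.6  72. ] r px 23.666666 mm at 72: 21.4
circle [450.   73.4  72. ] r px 23.466667 mm at 72: 21.2
circle [458.   64.1  72. ] r px 24.366667 mm at 72: 22.0
balls blob [451.9  65.8  15. ] bbox [  40.7   33.3   41.    40.3 3786.7]
w16 [271 107]
 44  41  43  44  38 174 161 135 130 124 115 116 133 146  53  51  52  55  56
 45  42  40  39 175 149 138 198 215 218 209 187 111 101 127  58  55  53  56
 49  45  40 178 147 169 220 224 225 219 218 218 210 169  97 127  51  58  61
 53  47  95 165 149 223 218 225 227 224 223 227 226 208 154 103 125  57  60
 51  44 178 147 212 224 214 222 222 218 223 227 227 221 189  98 113  52  56
 43  40 173 143 221 216 220 216 220 226 224 223 222 215 202 111 108  57  55
 43  47 171 146 222 221 225 223 224 229 226 218 225 218 208 155 110  65  52
 45  40 167 139 221 220 224 222 221 224 223 225 230 226
[... 778 characters left out ...]
 176 102 131  55
 44  47  87 164 208 219 217 218 218 218 218 217 217 216 218 184  98 143  55
 60  43  95 156 204 219 218 217 217 218 218 218 218 217 219 181 104 123  53
 55  56  71 162 168 219 218 218 218 220 218 219 218 217 215 183 103 127  54
 57  53  56 168 131 210 218 217 218 219 219 219 218 220 192 147 105 145  56
 55  50  55 170 133 172 215 218 218 217 217 219 218 200 182 104 112  58  54
 50  55  55  76 152 126 171 192 211 216 215 209 185 181 103 110 146  59  56
 51  52  58  58 125 144 108 112 166 179 181 175 129 102 102 119  46  46  45
 57  53  60  63  62 115 139 114 108 111 112 112 105 104 126  43  48  48  48
top px dryer y -145,1,134: [[380.9, 208.4], [328.3, 209.8], [280.3, 211.0]]
```

The beaker is upright at (453,67), with rim radius 27.6 mm at z=72, and its floor is uniform (218 grey values), so it's empty. I'll check the gate and jar before handing in.

```bash
echo '0,-40,-20,0,60
0,-85,-44,0,60
0,-130,-44,0,60
0,-175,-44,0,60
0,-220,-44,0,60
0,-248,-44,0,60
0,-248,-44,0,60
0,-248,-44,0,60
0,-248,-44,0,60' > m.json && python3 nudge.py m.json | grep pos
python3 - <<'E'
from h import *
p=ctrl.camera_params("wrist"); im=ctrl.grab_frame("wrist"); cv2.imwrite("pics/w24.png",im[:,:,::-1])
g=cv2.cvtColor(im,cv2.COLOR_RGB2GRAY).astype(int)
for x in (-15,0,10):
    ys=np.arange(-160,40,.5); v=[g[tuple(proj("wrist",[*dry(x,y),71],p).round().astype(int)[::-1])] for y in ys]; d=np.diff(v)
    i=np.argsort(-np.abs(d))[:14]; print(x,sorted([(float(ys[k]),int(d[k])) for k in i]))
G0=cv2.cvtColor(cv2.imread("pics/w5.png"),cv2.COLOR_BGR2GRAY)
def jar(n,P,img):
    c=proj("wrist",[537,146,53],P).astype(int); a=img[c[1]-60:c[1]+60,max(c[0]-60,0):c[0]+60]; m=(a>225).astype(np.uint8); k,l,st,ce=cv2.connectedComponentsWithStats(m); j=1+np.argmax(st[1:,4]); print(n,plane("wrist",ce[j]+[max(c[0]-60,0),c[1]-60],53,P))
jar("jar before",load("w5"),G0); jar("jar w1",load("w1"),cv2.cvtColor(cv2.imread("pics/w1.png"),cv2.COLOR_BGR2GRAY)); jar("jar now",p,g.astype(np.uint8))
E
```

```text
tool_pos: [535.4, -178.6, 331.0]
-15 [(-146.5, 73), (-145.0, 138), (-103.5, -69), (-86.5, -35), (-85.5, -69), (-84.5, -31), (-68.0, 58), (-62.5, 94), (-61.5, 31), (0.0, -33), (1.0, -25), (16.5, -19), (18.5, 40), (19.5, 62)]
0 [(-146.0, 85), (-145.0, 110), (-101.0, -72), (-86.0, -79), (-85.0, -46), (-68.5, 26), (-67.5, 44), (-63.0, 86), (-62.0, 47), (0.0, -34), (19.0, 57), (20.0, 47), (24.0, -34), (25.0, -48)]
10 [(-147.0, 29), (-145.5, 117), (-144.5, 45), (-89.0, -48), (-86.5, -35), (-85.5, -81), (-67.5, 36), (-63.5, 52), (-62.5, 76), (0.0, -38), (1.0, -26), (19.0, 69), (20.0, 32), (25.0, -58)]
jar before [535.4 151.5  53. ]
jar w1 [537.3 143.8  53. ]
jar now [537.5 143.9  53. ]
```

The gate plate spans dryer y −145 to about +0.5, which is shut, and the jar hasn't moved (537.3 → 537.5 from the same viewpoint). Handing in.

```bash
python3 -c "
from bench import ctrl
print(ctrl.hand_in())"
```

```text
the job is handed in; nothing more can be done
None
```

The job is handed in: all three cartridges are seated and the gate is shut over them, all six balls are in the hopper, the empty beaker stands upright on the bench about 60 mm from where it started, and the jar is unmoved, though the hand-in returned no verdict.

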